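# Hold the lock ring spread on the drying-wheel axle

## Task

Take the green-handled lock-ring pliers out of their stand, put the tips into the gap of the brass lock ring on its blue post, and squeeze so that the ring spreads and comes away with the pliers. Slide the spread ring down over the upright axle stub of the drying wheel until it is level with the groove, centred around it, and finish like that: still squeezing, the ring held spread at the groove by the pliers alone, not let go and not resting on the axle or hub. Leave the paint jar, the lure and the tin alone.

Things in the scene. Friction and masses are not known exactly. Their poses are not given: they have to be found in the camera images.
- pliers_grip (a point): Lock-ring pliers, upright, tips down in the stand, two upright green handles on top; 165 mm tall, 170 g, same after a half turn. Point: mid-grip between the handles, 139 mm above the tips' bottom. Handles 18 mm wide (x), 52 mm high; squeezed along y they stay parallel: outer faces 59 mm apart at rest, 36 mm at a firm stop. z up
- pliers_tips (a point): middle of the underside of the shut tips. Squeezing the handles spreads the tips along y: outer faces 7 mm apart at rest, 44 mm and upright at the stop. Tips 10 mm wide in x. On each outer face, from the bottom: a lip 3 mm high sticking out 2 mm, a notch 9.5 mm high that takes a ring lug, a shoulder sticking out 3 mm
- pliers_pivot (a point): the pivot, 88 mm above the tips' bottom at rest; when squeezed to the stop the tips rise about 3 mm towards it and the handles rise 4 mm away from it. The handles resist with about 6 N at first, 7 N at the stop, 15 N with the ring
- pliers_squeeze (a joint): turn of one half of the pliers (the other mirrors it), rad: 0 at rest, tips shut; 0.215 fully squeezed, tips spread, at the stop
- stand: Grey fixed stand of the pliers, base 90 x 90 x 6 mm with a pocket 12.5 mm (x) by 32 mm (y) inside, 42 mm high overall; the tips stand on its floor, 6 mm above the bench. Origin under its centre; the pliers' y is along its y
- ring_bore (a point): Brass C-shaped spring ring lying flat, 5 mm thick, 24 g, bore 30 mm, outside 42 mm at rest. Point: mid-thickness, 4.3 mm from the rest centre towards the lugs, where the axle's middle belongs when the ring is spread (free bore then about 38 mm). z up, x towards the lugs. The frame stays on the ring's back, midway between the arms; it still reads while the pliers hold the ring
- ring_gap (a point): middle of the ring's gap at rest, 17 mm in x from ring_bore (about 12 mm when spread): the pliers' tips go here, pliers' y along the ring's y. A lug with a flat inner face stands on either side, 13 mm long in x, faces about 25 mm apart at rest, a 2 mm hook inward at its end. Underside of the lugs 7 mm above the blue base; tips on the base have their notches at lug height
- ring_spread (a joint): opening of one ring arm (the other mirrors it), rad: 0 at rest, about 0.24 when the pliers are squeezed to the stop; below about 0.15 the ring does not pass over the axle
- post_ring (a point): Fixed ring post: blue base 89 x 80 x 6 mm, a blue H-shaped ledge (top at 13 mm) under the ring, an aluminium pin 10 mm thick up to 40 mm height through the ring. Point: rest centre of the stored ring (the pin's axis is 2 mm behind it), mid-thickness of the stored ring, 15.5 mm above the bench. The lugs overhang the 6 mm base at the +x side
- axle_groove (a point): Fixed hub: grey block 110 x 110 x 26 mm, aluminium disc 104 mm wide up to 36 mm height, collar 38 mm wide up to 46 mm, then the upright steel axle stub, 33 mm thick, top (4 mm chamfer) at 80 mm. Dark groove 27 mm thick from 55 to 65 mm height. Point: on the axis at mid-groove, 60 mm above the bench; z up
- paint_jar: bystander: small jar, 48 mm diameter, 55 mm high, white cap, yellow label; origin under its centre
- lure: bystander: olive hard fishing lure, about 100 mm long, 25 mm high; origin under its centre, long axis x
- sealer_tin: bystander: aluminium tin, 60 mm diameter, 43 mm high; origin under its centre

How it is judged:
By the outcome, as a careful person would: the job done as asked, in the order asked, and still so for the second after the job is handed in, while the arm keeps its last pose, push and grip.
It also fails if it takes over 58 s, if anything falls off the work surface, if the arm or the gripper's body presses on something with over 40 N, if the wrist force passes 120 N, or if a joint passes its speed limit or range.

## Robot

A 7-joint arm with a two-finger parallel gripper is mounted at the origin on the work surface. World frame = base frame: x ahead of the robot, y to its left, z up, the work surface at z = 0. Lengths are in m, angles in rad, forces in N, time in s.
With the tool pointing down it reaches from about 0.425 to 0.8 m from the base axis. Payload 8.3 kg.
Tool frame: the origin (TCP) lies midway between the tips of the shut fingers; the grasp point (between the pads) lies 19 mm behind it; z points along the fingers, y is the direction in which the jaws open and shut (so a half turn about z gives the same grasp; the last joint's range is limited). The gripper opens to 85 mm and grips with 20 to 120 N. Pads are 22 mm wide; open, the fingers measure 114 mm over their backs; the gripper's body (76 mm by 85 mm) begins 54 mm behind the grasp point. The pads swing forward as they close: fully open they stand 13 mm farther back than shut.
Start: joints at [-1.398, 0.383, 0.016, 1.37, -0.006, 1.388, -0.046], TCP at [0.146, 0.608, 0.231] pointing down, gripper open.
Joint ranges: [-2.95, 2.95], [-0.25, 2.06], [-1.52, 1.56], [0.18, 2.33], [-1.44, 4.58], [0.02, 2.06], [-3.01, 3.01]. Speed limits (rad/s): [2.39, 2.39, 3.01, 3.01, 3.14, 3.14, 3.14].

## Interface

Orientations are given as a rotation vector (axis times angle).
In Python, from cell import bot gives the robot as it stands.
- The arm moves only by the tool drive_tool, never from a script. Its argument "deltas" is a list that holds one entry, the list of rows, each a list of 4 numbers: the shift along the tool's x, y, z in cm, then the turn about the tool's z in degrees. In form: [[[tx, ty, tz, spin], ...]]. A call has 1 to 12 rows; each row shifts and turns the pose as measured when the row begins, along the tool's axes as they then stand; what a row does not reach is not made up. A row lasts 1/8 s, in which the tool goes at most 62.5 mm and 10.7 degrees, less where a joint would pass 70% of its speed; a pose out of reach is approached as far as the arm can. A call with a gripper value outside its range is refused whole. "claw" is the gripper's target within -1 to 1 (fully open at 1, half-way at 0, shut at -1), set as the call begins (left out, the last holds). The fingers move at their own pace and stop on an object; "squeeze" is the grip in N (left out, the last holds). Time passes only in rows, so rows that do not move let the fingers close. It gives the time, the measured TCP pose, the force and the opening at its end, in the units of the state.
- bot.state(): the state, without advancing time (a new reading comes with each control period).
- bot.read_camera(name): name is "scene" or "top"; returns the picture (384x512x3 uint8, blue, green, red); there is no depth.
- bot.get_calibration(name): a dict with "intrinsics" (3x3 intrinsics, pixels), "k1" (the pictures are not rectified: a ray, as slopes to the right and down, at radius r is drawn at 1 + k1 r^2 times it, then the intrinsics apply), "position" and "orientation" of the camera in the world. Camera axes: x right, y up, looking along -z (the intrinsics and any distortion apply to the point x, -y, -z); pixel columns grow to the right and rows downward; lengths in m; the calibration is good to about 2 mm. A picture is of the moment at which its call begins. get_calibration takes no time and is no camera call.
- bot.close_job(): hands the job in, once; it reports no verdict.
The state is a dict: "t": time; "joint_positions": joint angles; "qd": joint speeds; "effort": joint torques, N m; "eef_pos": TCP position; "tcp_rot": TCP orientation; "contact_force": force on the tool from outside, world axes, zero at the start; "torque": the same for the moment, N m; "opening": finger opening in m.
Only numpy, scipy, OpenCV 4.12 (cv2) and the standard library are available. Lean on these libraries where they do the work, as an engineer would, in place of code of your own. Each camera call takes 0.05 s, during which the arm holds its last target.

## Working session

There is one attempt and no reset: what is moved stays moved. The work goes in short steps, Python scripts to look and compute and a tool call to move; the robot and the scene stay as the last step left them, time stands still between calls to the robot, and variables do not carry over. Pictures are saved under pics/ and viewed, and the job is handed in when it is done.

Besides the shell and the picture viewer there is one more tool, called after "Request:" as name(argument=value, ...) on one line, values as JSON. drive_tool: Moves the arm, as the interface text tells. Its arguments: {"type":"object","properties":{"deltas":{"type":"array"},"claw":{"type":"number"},"squeeze":{"type":"number"}},"required":["deltas"]}

```bash
ls; mkdir -p pics; python3 - <<'E'
from cell import bot
import cv2
s=bot.state();print({k:s[k] for k in ('t','eef_pos','tcp_rot','opening','contact_force')})
for n in ('scene','top'):
    c=bot.get_calibration(n);print(n,c)
    im=bot.read_camera(n);cv2.imwrite(f'pics/{n}0.png',im)
    cv2.imwrite(f'pics/{n}0b.png',cv2.resize(im,(800,600),interpolation=cv2.INTER_CUBIC))
E
```

```text
pics
{'t': 0.0, 'eef_pos': array([0.14583277, 0.60722925, 0.23028355]), 'tcp_rot': array([-3.69341737e-01, -3.11957848e+00,  3.02801790e-03]), 'opening': 0.08530439243990431, 'contact_force': array([-0.76903498, -0.55423036,  0.70070705])}
scene {'intrinsics': array([[388.46830646,   0.        , 253.79398269],
       [  0.        , 388.46830646, 188.79906414],
       [  0.        ,   0.        ,   1.        ]]), 'k1': 0.0371158499567727, 'position': array([1.18043997, 0.05253976, 0.77429067]), 'orientation': array([0.5636794 , 0.5971852 , 1.59693076])}
top {'intrinsics': array([[380.27069403,   0.        , 257.05617405],
       [  0.        , 380.27069403, 190.88763492],
       [  0.        ,   0.        ,   1.        ]]), 'k1': 0.0016619820929609512, 'position': array([0.45608751, 0.00662342, 0.92907914]), 'orientation': array([ 0.12336976, -0.14453751, -1.5936498 ])}
```

View pics/scene0b.png

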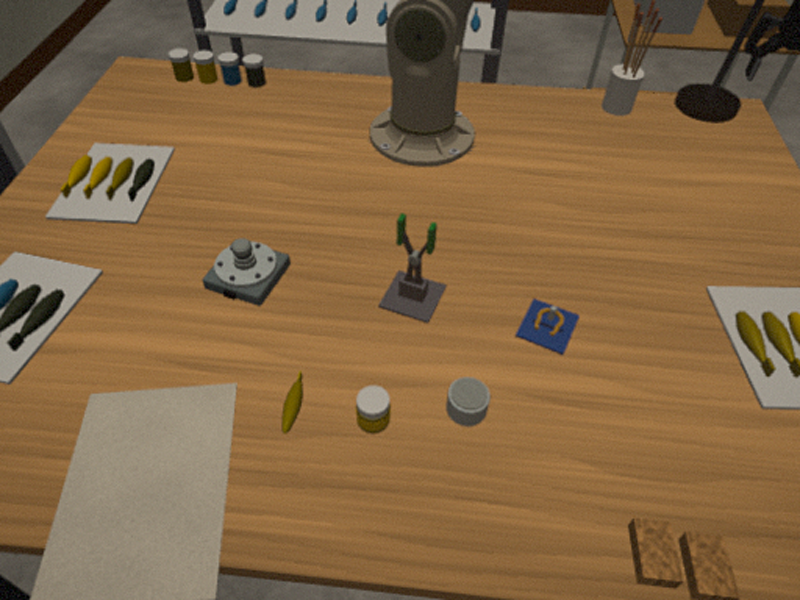

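View pics/top0b.png

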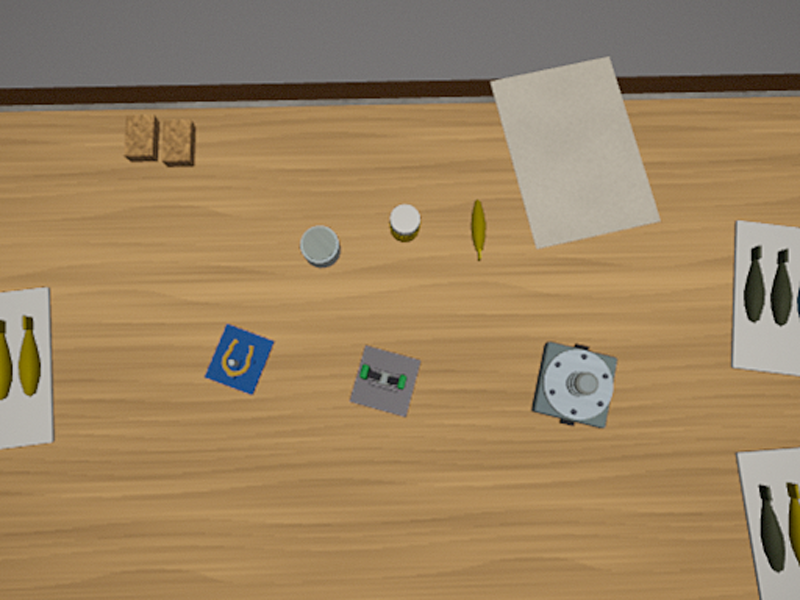

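The overview shows the hub at image right in the top view, the stand with pliers in the middle, and the blue post at left. Next, zoomed crops.

```bash
cat > h.py <<'E'
import numpy as np, cv2, json, os
from scipy.spatial.transform import Rotation as R
from cell import bot
CAL={n:bot.get_calibration(n) for n in('scene','top')}
def proj(n,P):
    c=CAL[n];P=np.atleast_2d(P)
    q=R.from_rotvec(c['orientation']).inv().apply(P-c['position'])
    u=q[:,0]/-q[:,2];v=-q[:,1]/-q[:,2];f=1+c['k1']*(u*u+v*v);K=c['intrinsics']
    return np.c_[K[0,0]*u*f+K[0,2],K[1,1]*v*f+K[1,2]]
def ray(n,p):
    c=CAL[n];K=c['intrinsics']
    d=np.array([(p[0]-K[0,2])/K[0,0],(p[1]-K[1,2])/K[1,1]]);s=d.copy()
    for _ in range(20): s=d/(1+c['k1']*(s@s))
    return c['position'],R.from_rotvec(c['orientation']).apply([s[0],-s[1],-1])
def atz(n,p,z):
    o,d=ray(n,p);return o+d*(z-o[2])/d[2]
def crop(im,x0,y0,w,h,s,fn):
    cv2.imwrite(fn,cv2.resize(im[y0:y0+h,x0:x0+w],None,fx=s,fy=s,interpolation=cv2.INTER_CUBIC))
E
python3 - <<'E'
import cv2
from h import *
t=cv2.imread('pics/top0.png');s=cv2.imread('pics/scene0.png')
A=lambda im,x,y:cv2.resize(im[y:y+66,x:x+66],(396,396),interpolation=cv2.INTER_CUBIC)
import numpy as np
print(t.shape)
cv2.imwrite('pics/c1.png',np.vstack([np.hstack([A(t,120,197),A(t,215,210)])]))
cv2.imwrite('pics/c2.png',np.hstack([A(t,336,212),A(s,125,140)]))
cv2.imwrite('pics/c3.png',np.hstack([A(s,232,135),A(s,320,175)]))
E
```

```text
(384, 512, 3)
```

View pics/c1.png

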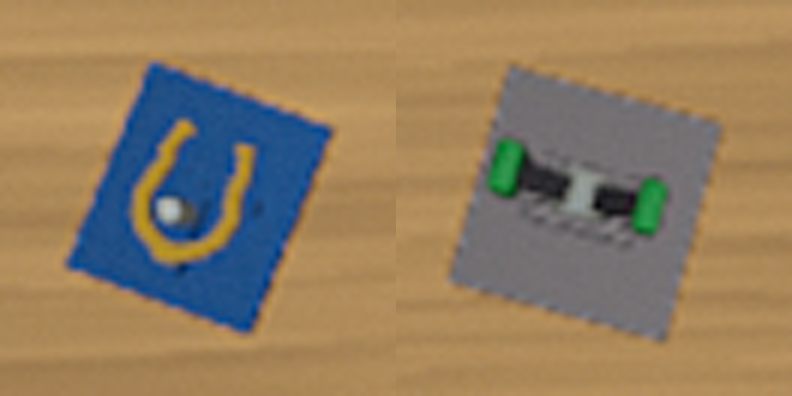

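View pics/c2.png

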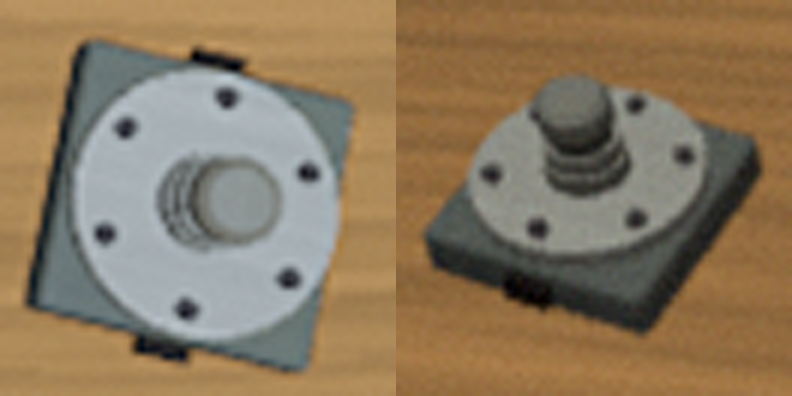

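View pics/c3.png

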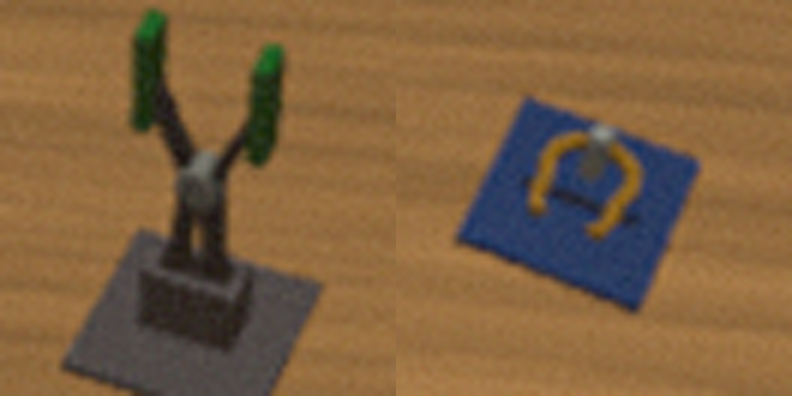

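```bash
cat > fit.py <<'E'
from h import *
from scipy.optimize import least_squares
SS=8
def rend(n,polys3d,win):
    x0,y0,w,h=win
    m=np.zeros((h*SS,w*SS),np.uint8)
    for P in polys3d:
        q=(proj(n,P)-[x0,y0]+0.5)*SS-0.5
        hu=cv2.convexHull(q.astype(np.float32))
        cv2.fillConvexPoly(m,np.round(hu*16).astype(np.int32),1,shift=4)
    return m.reshape(h,SS,w,SS).mean((1,3))
def box(x,y,yaw,lx,ly,z0,z1,cx=0,cy=0):
    c,s=np.cos(yaw),np.sin(yaw);o=[]
    for a in(-.5,.5):
        for b in(-.5,.5):
            for z in(z0,z1):
                X=cx+a*lx;Y=cy+b*ly;o.append([x+c*X-s*Y,y+s*X+c*Y,z])
    return np.array(o)
def cyl(x,y,r,z0,z1):
    t=np.linspace(0,2*np.pi,48,endpoint=False)
    return np.array([[x+r*np.cos(a),y+r*np.sin(a),z] for z in(z0,z1) for a in t])
def fit(model,p0,data,step):
    # data: list (name,win,mask)
    def res(p): return np.concatenate([(rend(n,model(p),w)-m).ravel() for n,w,m in data])
    r=least_squares(res,p0,x_scale=step,diff_step=None,method='trf',jac=lambda p:np.array([(res(p+np.eye(len(p))[i]*step[i])-res(p-np.eye(len(p))[i]*step[i]))/(2*step[i]) for i in range(len(p))]).T)
    return r.x,2*r.cost
def soft(im,win,fg,bg):
    x0,y0,w,h=win;a=im[y0:y0+h,x0:x0+w].astype(float);d=np.array(fg,float)-bg
    return np.clip(((a-bg)@d)/(d@d),0,1)
E
python3 - <<'E'
from fit import *
t=cv2.imread('pics/top0.png');s=cv2.imread('pics/scene0.png')
for n,im,p in [('top',t,[(135,210),(215+12,210+40),(215+85//6,210+170//6),(125,240),(118+60,200),(336+15,212+12),(336+30,212+20)]),('scene',s,[(232+58//6*0+20,135+60),(232+26,135+10),(320+30,175+45),(330,222),(300,230)])]:
    for q in p: print(n,q,im[q[1]-1:q[1]+2,q[0]-1:q[0]+2].mean((0,1)).round())
# initial pos
print(atz('top',(120+200/6,197+200/6),.006),atz('top',(215+585/6-66,210+203/6),.006),atz('top',(336+238/6,212+200/6),.08))
E
```

```text
top (135, 210) [ 89. 138. 174.]
top (227, 250) [116. 113. 115.]
top (229, 238) [ 95. 110. 117.]
top (125, 240) [ 93. 144. 181.]
top (178, 200) [ 92. 142. 178.]
top (351, 224) [114. 115. 103.]
top (366, 232) [182. 177. 168.]
scene (252, 195) [71. 73. 79.]
scene (258, 145) [24. 55. 52.]
scene (350, 220) [97. 59. 41.]
scene (330, 222) [ 63. 110. 149.]
scene (300, 230) [ 65. 112. 153.]
[0.5243482  0.24482075 0.006     ] [0.48585154 0.02096097 0.006     ] [ 0.47225899 -0.26648602  0.08      ]
```

```bash
python3 - <<'E'
from fit import *
t=cv2.imread('pics/top0.png');s=cv2.imread('pics/scene0.png')
IM={'top':t,'scene':s}
def go(tag,model,p0,spec,step=None):
    step=np.array(step if step is not None else [.001,.001,.01][:len(p0)])
    D={n:(n,w,m) for n,w,m in spec}
    for sub in (['top'],['scene'],['top','scene']):
        dd=[D[k] for k in sub if k in D]
        if dd:
            x,c=fit(model,np.array(p0,float),dd,step);print(tag,sub,x.round(4),round(c,2))
# green handles
def gm(im,w):
    x0,y0,ww,h=w;a=im[y0:y0+h,x0:x0+ww].astype(float);g=a[...,1]-np.maximum(a[...,0],a[...,2]);return g
wt=(218,218,120-55,45);ws=(245,130,45,40)
wt=(222,222,60,36)
for n,w in(('top',wt),('scene',ws)):
    g=gm(IM[n],w);print(n,np.percentile(g,[50,90,95,99,100]))
mt=np.clip(gm(t,wt)/65,0,1)
ms=np.clip(gm(s,ws)/35,0,1)
def handles(p):
    x,y,yaw,th=p
    return [box(x,y,yaw,.018,th,.119,.171,0,sg*(.0295-th/2)) for sg in(-1,1)]
go('handles',handles,[.485,.02,-.25,.009],[('top',wt,mt),('scene',ws,ms)],[.001,.001,.01,.001])
np.save('/tmp/a.npy',mt)
# blue base: b - r
def bm(im,w,hi,lo):
    x0,y0,ww,h=w;a=im[y0:y0+h,x0:x0+ww].astype(float);g=a[...,0]-a[...,2];return np.clip((g-lo)/(hi-lo),0,1)
for n,w in(('top',(126,202,56,56)),('scene',(325,185,52,48))):
    g=bm(IM[n],w,1,0);a=IM[n][w[1]:w[1]+w[3],w[0]:w[0]+w[2]].astype(float);print(n,np.percentile(a[...,0]-a[...,2],[1,10,50,70,90,95,99]))
E
```

```text
top [-6.   -2.    7.   73.41 81.  ]
scene [-39.    -2.    13.    44.01  66.  ]
handles ['top'] [ 0.4876  0.0222 -0.2898  0.0077] 6.91
handles ['scene'] [ 0.4809  0.02   -0.4134  0.0008] 62.09
handles ['top', 'scene'] [ 0.4875  0.0213 -0.2583  0.006 ] 97.65
top [-141.65  -90.    -83.     44.    107.    113.    125.  ]
scene [-104.05  -91.    -82.    -16.5    56.     58.     62.  ]
```

```bash
cat > fit0.py <<'E'
from fit import *
t=cv2.imread('pics/top0.png');s=cv2.imread('pics/scene0.png')
IM={'top':t,'scene':s}
def go(tag,model,p0,spec,step=None):
    step=np.array(step if step is not None else [.001,.001,.01][:len(p0)])
    D={n:(n,w,m) for n,w,m in spec}
    for sub in (['top'],['scene'],['top','scene']):
        dd=[D[k] for k in sub if k in D]
        if len(dd)==len(sub):
            x,c=fit(model,np.array(p0,float),dd,step);print(tag,sub,x.round(4),round(c,2))
def W(im,w): x0,y0,ww,h=w; return im[y0:y0+h,x0:x0+ww].astype(float)
wt=(222,222,60,36);ws=(245,130,45,40)
def handles(p):
    x,y,yaw=p;th=.008
    return [box(x,y,yaw,.018,th,.119,.171,0,sg*(.0295-th/2)) for sg in(-1,1)]
def g(im,w,lo,hi): a=W(im,w); return np.clip(((a[...,1]-a[...,2])-lo)/(hi-lo),0,1)
E
python3 - <<'E'
from fit0 import *
for n,w in(('top',wt),('scene',ws)):
    a=W(IM[n],w);d=a[...,1]-a[...,2];print(n,np.percentile(d,[1,10,50,90,95,99]))
    np.set_printoptions(linewidth=250)
    if n=='scene': print(d[:33,5:40].astype(int))
E
```

```text
top [-39. -37.  -5.   0.   8. 104.]
scene [-44.   -42.   -39.    -2.    13.    44.01]
[[-40 -43 -40 ... -38 -37 -39]
 [-42 -41 -40 ... -39 -38 -36]
 [-41 -41 -41 ... -40 -43 -41]
 ...
 [-37 -38 -39 ... -37 -35 -38]
 [-39 -40 -38 ... -41 -38 -43]
 [-43 -41 -38 ... -40 -40 -44]]
```

```bash
cat > meas.py <<'E'
from fit0 import *
mt=np.clip((W(t,wt)[...,1]-W(t,wt)[...,[0,2]].max(-1))/70,0,1)
d=W(s,ws)[...,1]-W(s,ws)[...,2]; ms=(d>3).astype(float)
go('handles',handles,[.487,.022,-.28],[('top',wt,mt),('scene',ws,ms)])
# blue base
wb={'top':(126,202,56,56),'scene':(325,185,52,48)}
sp=[]
for n,hi in(('top',70),('scene',40)):
    a=W(IM[n],wb[n]);b=a[...,0]-a[...,2]
    m=np.clip((b+84)/(hi+84),0,1)
    # fill ring
    from scipy.ndimage import grey_closing
    mm=(m>.5).astype(np.uint8);c,_=cv2.findContours(mm,cv2.RETR_EXTERNAL,cv2.CHAIN_APPROX_NONE)
    c=max(c,key=cv2.contourArea);f=np.zeros_like(mm);cv2.drawContours(f,[c],-1,1,-1)
    f=cv2.erode(f,np.ones((3,3)));m[f>0]=1
    sp.append((n,wb[n],m)); cv2.imwrite(f'pics/m_{n}.png',cv2.resize((m*255).astype(np.uint8),None,fx=8,fy=8,interpolation=0))
for lx,ly in((.089,.080),(.080,.089)):
    go(f'post{lx}',lambda p:[box(p[0],p[1],p[2],lx,ly,0,.006)],[.524,.245,-.37],sp)
# stand base
wbs={'top':(216,213,70,62),'scene':(240,170,50,42)}
sp=[]
for n in('top','scene'):
    a=W(IM[n],wbs[n]);d=a[...,2]-a[...,0]   # wood ~ +85, grey ~0
    m=1-np.clip(d/np.percentile(d,80),0,1)
    mm=(m>.5).astype(np.uint8)
    if n=='top':
        c,_=cv2.findContours(mm,cv2.RETR_EXTERNAL,cv2.CHAIN_APPROX_NONE);c=max(c,key=cv2.contourArea);f=np.zeros_like(mm);cv2.drawContours(f,[c],-1,1,-1)
        f=cv2.erode(f,np.ones((3,3)));m[f>0]=1
    cv2.imwrite(f'pics/ms_{n}.png',cv2.resize((m*255).astype(np.uint8),None,fx=8,fy=8,interpolation=0))
    sp.append((n,wbs[n],m))
go('stand',lambda p:[box(*p,.09,.09,0,.006),box(*p,.025,.045,0,.042)],[.486,.021,-.25],sp)
E
python3 meas.py
```

```text
handles ['top'] [ 0.4875  0.0221 -0.2903] 7.77
handles ['scene'] [ 0.4864  0.0207 -0.1937] 55.32
handles ['top', 'scene'] [ 0.4877  0.0214 -0.2616] 75.12
post0.089 ['top'] [ 0.5271  0.2467 -0.3825] 12.35
post0.089 ['scene'] [ 0.5265  0.247  -0.3785] 11.8
post0.089 ['top', 'scene'] [ 0.527   0.2468 -0.3816] 24.22
post0.08 ['top'] [ 0.5241  0.245  -0.3698] 207.55
post0.08 ['scene'] [ 0.526   0.2445 -0.3585] 101.9
post0.08 ['top', 'scene'] [ 0.5254  0.2448 -0.3559] 312.31
stand ['top'] [ 0.4872  0.0216 -0.2943] 6.47
stand ['scene'] [ 0.487   0.0215 -0.2881] 52.42
stand ['top', 'scene'] [ 0.4872  0.0216 -0.2929] 58.86
```

```bash
python3 - <<'E'
import cv2,numpy as np
L=[cv2.resize(cv2.imread(f'pics/{k}.png'),(380,300)) for k in('m_top','m_scene','ms_top','ms_scene')]
cv2.imwrite('pics/mm.png',np.vstack([np.hstack(L[:2]),np.hstack(L[2:])]))
E
```

```text
(no output)
```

View pics/mm.png

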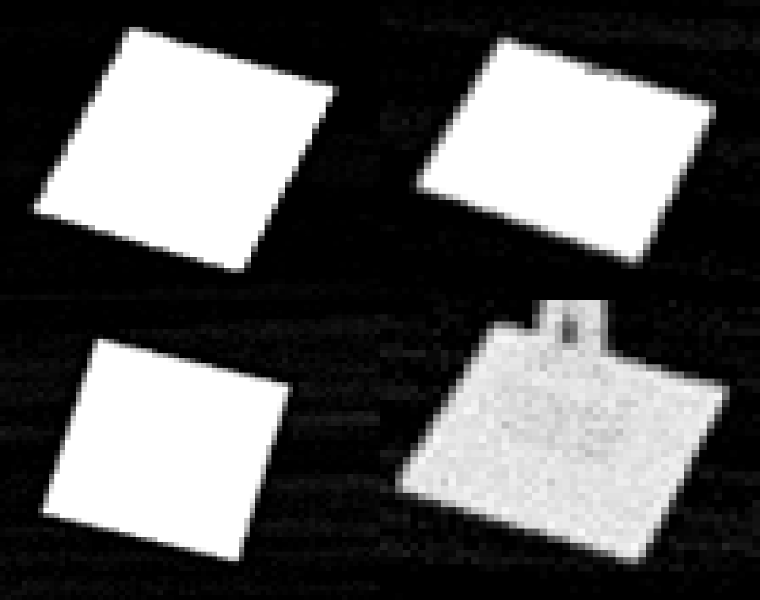

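```bash
cat > ring.py <<'E'
from fit0 import *
def T(p,pts):
    x,y,yaw=p;c,s_=np.cos(yaw),np.sin(yaw);pts=np.array(pts);return np.c_[x+c*pts[:,0]-s_*pts[:,1],y+s_*pts[:,0]+c*pts[:,1],pts[:,2]]
def ringpolys(p,z0=.013,z1=.018,th0=np.radians(42)):
    P=[];th=np.linspace(th0,2*np.pi-th0,40)
    for a,b in zip(th[:-1],th[1:]):
        P.append(T(p,[[r*np.cos(q),r*np.sin(q),z] for r in(.015,.021) for q in(a,b) for z in(z0,z1)]))
    for sg in(-1,1):
        P.append(T(p,[[X,sg*Y,z] for X in(.0148,.0278) for Y in(.0125,.0160) for z in(z0,z1)]))
    return P
sp=[]
for n,w in(('top',(138,210,30,36)),('scene',(337,190,30,30))):
    a=W(IM[n],w);d=a[...,2]-a[...,0]  # yellow +, blue -
    hi=np.percentile(d,97);lo=np.percentile(d,30);print(n,lo,hi)
    m=np.clip((d-lo)/(hi-lo),0,1); sp.append((n,w,m))
if __name__=='__main__':
    go('ring',ringpolys,[.525,.247,-.38],sp)
    go('ringyawfix',lambda p:ringpolys([p[0],p[1],-.382]),[.525,.247],sp)
    go('ring z5',lambda p:ringpolys([p[0],p[1],-.382],.013+p[2],.018+p[2]),[.525,.247,0],sp,[.001,.001,.001])
    for n,w,m in sp:
        x=[.525,.247,-.382]
        cv2.imwrite(f'pics/r_{n}.png',cv2.resize((np.hstack([m,rend(n,ringpolys(fit(ringpolys,np.array(x),[(n,w,m)],[.001,.001,.01])[0]),w)])*255).astype(np.uint8),None,fx=10,fy=10,interpolation=0))
    # hub
    print('axle/pin tops')
    for z in (.04,): print('pin',atz('top',(120+169/6-.4,197+210/6-.4),z))
    wh={'top':(340,215,60,56),'scene':(128,145,60,56)}
    a=W(t,wh['top']).mean(-1)
    spd=[]
    wd=(340,215,60,56);d=W(t,wd).mean(-1);b=W(t,wd)
    m=np.clip((d-112)/(182-112),0,1)
    mm=(m>.5).astype(np.uint8);c,_=cv2.findContours(mm,cv2.RETR_EXTERNAL,cv2.CHAIN_APPROX_NONE);c=max(c,key=cv2.contourArea);
    print('disc ellipse',cv2.fitEllipse(c))
    f=np.zeros_like(mm);cv2.drawContours(f,[c],-1,1,-1);g=cv2.dilate(f,np.ones((3,3)));f=cv2.erode(f,np.ones((3,3)));m[f>0]=1;m[g==0]=0
    # zero wood: limit blue channel ratio
    cv2.imwrite('pics/d_top.png',cv2.resize((m*255).astype(np.uint8),None,fx=8,fy=8,interpolation=0))
    go('disc',lambda p:[cyl(p[0],p[1],.052,.036,.036)],[.475,-.255],[('top',wd,m)])
E
python3 ring.py; python3 - <<'E'
import cv2,numpy as np
L=[cv2.resize(cv2.imread(f'pics/{k}.png'),(600,300)) for k in('r_top','r_scene')]
L=np.vstack(L);cv2.imwrite('pics/rr.png',L)
E
```

```text
top -105.0 141.0
scene -54.0 103.02999999999997
ring ['top'] [ 0.5224  0.2485 -0.3919] 84.01
ring ['scene'] [ 0.5228  0.2485 -0.4042] 160.94
ring ['top', 'scene'] [ 0.5227  0.2485 -0.4018] 245.15
ringyawfix ['top'] [0.5224 0.2485] 84.24
ringyawfix ['scene'] [0.5229 0.2483] 160.98
ringyawfix ['top', 'scene'] [0.5225 0.2485] 245.27
ring z5 ['top'] [0.5216 0.2451 0.0127] 81.78
ring z5 ['scene'] [0.532  0.2455 0.0104] 160.08
ring z5 ['top', 'scene'] [ 5.225e-01  2.485e-01 -2.000e-04] 245.14
axle/pin tops
pin [0.51925246 0.24887304 0.04      ]
disc ellipse ((30.11564826965332, 30.672060012817383), (42.210941314697266, 44.70160675048828), 146.07467651367188)
disc ['top'] [ 0.4733 -0.2674] 8.75
```

View pics/rr.png

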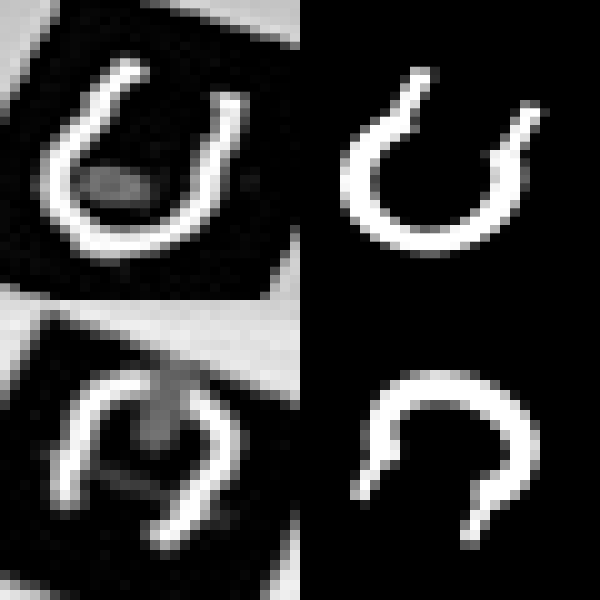

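View pics/d_top.png

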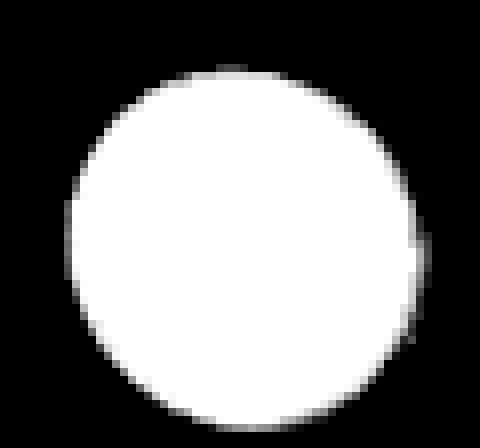

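```bash
cat > hub.py <<'E'
from fit0 import *
sp=[]
for n,w in(('top',(338,212,62,64)),('scene',(126,140,64,60))):
    a=W(IM[n],w);d=a[...,2]-a[...,0]   # wood + , grey ~ -10
    bgv=np.median(np.r_[d[0],d[-1],d[:,0]]);fg=np.median(d[25:35,25:35])
    m=1-np.clip((d-fg)/(bgv-fg),0,1)
    # drop black feet
    sp.append((n,w,m)); cv2.imwrite(f'pics/h_{n}.png',cv2.resize((m*255).astype(np.uint8),None,fx=6,fy=6,interpolation=0))
def hub(p):
    return [box(*p,.11,.11,0,.026),cyl(p[0],p[1],.052,.026,.036),cyl(p[0],p[1],.0165,.036,.076),cyl(p[0],p[1],.0125,.036,.08)]
def hubf(p):
    return hub(p[:3])+[box(p[0],p[1],p[2],.12,.025,0,.012)]
go('hub',hub,[.473,-.267,-.25],sp)
go('hub w feet',hubf,[.473,-.267,-.25],sp)
E
python3 hub.py
```

```text
hub ['top'] [ 0.4732 -0.2674 -0.2637] 78.23
hub ['scene'] [ 0.4733 -0.2675 -0.2522] 51.42
hub ['top', 'scene'] [ 0.4732 -0.2675 -0.2612] 130.58
hub w feet ['top'] [ 0.4732 -0.2674 -0.2595] 59.77
hub w feet ['scene'] [ 0.473  -0.2679 -0.2581] 57.13
hub w feet ['top', 'scene'] [ 0.4732 -0.2675 -0.2608] 118.78
```

View pics/h_scene.png

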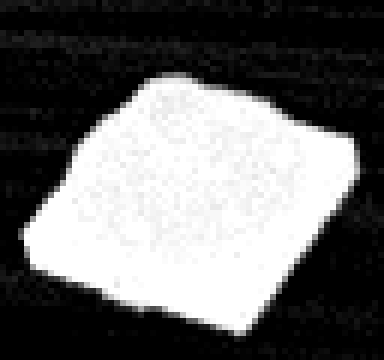

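```bash
cat > d.py <<'E'
import sys
from h import *
def delta(target=None,yaw=None):
    s=bot.state();Rm=R.from_rotvec(s['tcp_rot']);M=Rm.as_matrix()
    print('t',round(s['t'],2),'pos',s['eef_pos'].round(4),'F',s['contact_force'].round(2),'open',round(s['opening'],4),'tilt',M[2].round(4))
    yt=np.degrees(np.arctan2(-M[0,1],M[1,1]))  # yaw of tool y axis relative to world y
    print('yaw_y deg',round(yt,2))
    if target is not None: print('delta cm',(M.T@(np.array(target)-s['eef_pos'])*100).round(2))
    if yaw is not None: print('spin',round(-( (np.degrees(yaw)-yt+90)%180-90),2))
if __name__=='__main__':
    a=[float(x) for x in sys.argv[1:]]
    delta(a[:3] if a else None,a[3] if len(a)>3 else None)
E
python3 d.py .4874 .0218 .235 -.2935
```

```text
t 0.1 pos [0.1459 0.6072 0.2304] F [ 0.25  0.33 -0.51] open 0.0856 tilt [-1.0e-04 -1.8e-03 -1.0e+00]
yaw_y deg -13.51
delta cm [-46.88 -48.95  -0.37]
spin 3.31
```

Request:
drive_tool(deltas=[[[-5,-1.5,0,0],[-5,-2.5,0,0],[-4.5,-3.5,0,1],[-4.5,-4,0,1],[-4,-4,0,1],[-3.8,-4.2,0,0.3],[-3.8,-4.2,0,0],[-3.5,-4.5,0,0],[-3.5,-4.5,0,0],[-3,-4.5,0,0]]], claw=1, squeeze=30)

```text
t: 1.35
eef_pos: [0.4413, 0.1286, 0.2265]
tcp_rot: [-0.449, -3.105, 0.012]
contact_force: [0.5, 0.9, -0.4]
opening: 0.0854
```

```bash
python3 d.py .4874 .0218 .2 -.2935
```

```text
t 1.35 pos [0.4413 0.1286 0.2265] F [ 0.49  0.9  -0.4 ] open 0.0854 tilt [ 0.0037 -0.0081 -1.    ]
yaw_y deg -16.44
delta cm [-7.45 -8.91  2.69]
spin 0.37
```

Request:
drive_tool(deltas=[[[-3.5,-4.2,0,0.2],[-2.5,-3,0,0.2],[-1.2,-1.5,0,0],[0,0,0,0],[0,0,0,0]]])

```text
t: 1.98
eef_pos: [0.4855, 0.0166, 0.2261]
tcp_rot: [-0.472, -3.1, 0.013]
contact_force: [-0.3, 0.1, 0.2]
opening: 0.0852
```

```bash
python3 d.py .4874 .0218 .121 -.2935
```

```text
t 1.98 pos [0.4855 0.0166 0.2261] F [-0.33  0.13  0.23] open 0.0852 tilt [ 0.005  -0.009  -0.9999]
yaw_y deg -17.32
delta cm [-0.08  0.64 10.51]
spin -0.5
```

Request:
drive_tool(deltas=[[[-0.1,0.65,0,-0.5],[0,0,0,0]]])

```text
t: 2.22
eef_pos: [0.4881, 0.0255, 0.2258]
tcp_rot: [-0.451, -3.102, 0.012]
contact_force: [-0.4, -0.7, -0.4]
opening: 0.0853
```

```bash
python3 d.py .4874 .0218 .121 -.2935;python3 - <<'E'
from h import *
im=bot.read_camera('top');crop(im,205,195,100,80,7,'pics/t1.png')
im=bot.read_camera('scene');crop(im,215,100,100,100,6,'pics/s1.png')
E
```

```text
t 2.23 pos [0.4881 0.0255 0.2258] F [-0.38 -0.73 -0.44] open 0.0853 tilt [ 0.0058 -0.0085 -0.9999]
yaw_y deg -16.56
delta cm [-0.1  -0.29 10.49]
spin 0.26
```

View pics/s1.png

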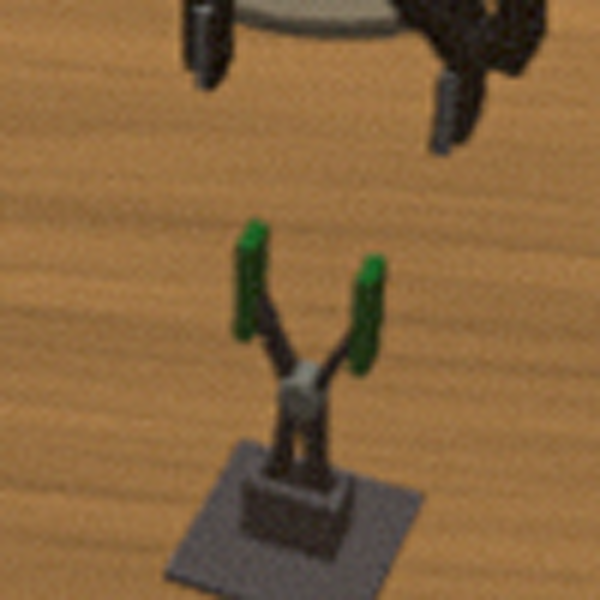

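Gripper hovers well above the pliers, fingers straddling the handles (handles at crop (250,280) and (368,315)). Fine-tune, then descend.

Request:
drive_tool(deltas=[[[-0.1,-0.2,1.5,0.2],[0,0,1.5,0]]])

```text
t: 2.58
eef_pos: [0.4886, 0.0223, 0.1949]
tcp_rot: [-0.459, -3.103, 0.011]
contact_force: [0.4, 0.4, -0.3]
opening: 0.0856
```

```bash
python3 d.py .4874 .0218 .121 -.2935
```

```text
t 2.58 pos [0.4886 0.0223 0.1949] F [ 0.45  0.41 -0.34] open 0.0856 tilt [ 0.004  -0.0077 -1.    ]
yaw_y deg -16.82
delta cm [ 0.07 -0.03  7.4 ]
spin -0.01
```

Request:
drive_tool(deltas=[[[0.05,0,1.6,0],[0,0,1.6,0],[0,0,1.6,0],[0,0,1.4,0],[0,0,0.8,0],[0,0,0,0]]])

```text
t: 3.32
eef_pos: [0.4843, 0.0207, 0.1162]
tcp_rot: [-0.461, -3.096, 0.016]
contact_force: [-0.5, 0.7, -0.1]
opening: 0.0851
```

```bash
python3 d.py .4874 .0218 .121 -.2935;python3 - <<'E'
from h import *
im=bot.read_camera('scene');crop(im,215,100,100,100,6,'pics/s2.png')
E
```

```text
t 3.33 pos [0.4843 0.0207 0.1162] F [-0.53  0.71 -0.07] open 0.0851 tilt [ 0.0101 -0.0117 -0.9999]
yaw_y deg -16.93
delta cm [-0.26  0.19 -0.49]
spin -0.12
```

View pics/s2.png

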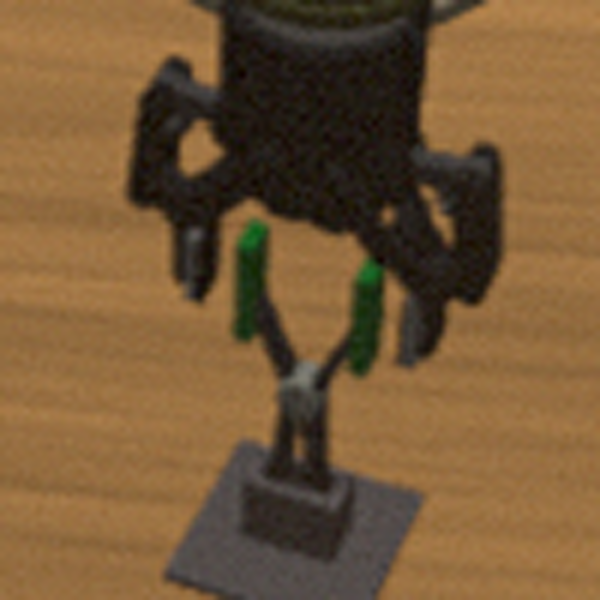

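Fingers straddle both handles (about 50 px left and 40 px right in the crop, tips at (193,297) and (412,362)); small correction, then close lightly.

Request:
drive_tool(deltas=[[[-0.2,0.15,-0.3,0],[0,0,0,0]]])

```text
t: 3.62
eef_pos: [0.488, 0.0218, 0.1209]
tcp_rot: [-0.461, -3.098, 0.014]
contact_force: [-0.3, 0.0, 0.2]
opening: 0.0851
```

```bash
python3 d.py .4874 .0218 .120 -.2935
```

```text
t 3.62 pos [0.488  0.0218 0.1209] F [-0.3   0.05  0.19] open 0.0851 tilt [ 0.0076 -0.0103 -0.9999]
yaw_y deg -16.93
delta cm [ 0.06 -0.02  0.09]
spin -0.11
```

Request:
drive_tool(deltas=[[[0,0,0,0],[0,0,0,0],[0,0,0,0],[0,0,0,0]]], claw=0.35, squeeze=30)

```text
t: 4.12
eef_pos: [0.4886, 0.0218, 0.1218]
tcp_rot: [-0.461, -3.1, 0.013]
contact_force: [0.2, -0.5, 0.8]
opening: 0.0579
```

```bash
python3 d.py .4874 .0218 .120 -.2935
```

```text
t 4.12 pos [0.4886 0.0218 0.1218] F [ 0.17 -0.48  0.79] open 0.0579 tilt [ 0.0064 -0.0094 -0.9999]
yaw_y deg -16.93
delta cm [ 0.11 -0.03  0.19]
spin -0.11
```

Request:
drive_tool(deltas=[[[0,0,0,0],[0,0,0,0],[0,0,-0.5,0],[0,0,-0.5,0]]], claw=0.33)

```text
t: 4.62
eef_pos: [0.488, 0.0219, 0.1317]
tcp_rot: [-0.461, -3.098, 0.014]
contact_force: [0.0, 0.4, -1.5]
opening: 0.0568
```

```bash
python3 d.py .4874 .0218 .120 -.2935;python3 - <<'E'
from h import *
im=bot.read_camera('scene');crop(im,215,100,100,100,6,'pics/s3.png')
E
```

```text
t 4.62 pos [0.488  0.0219 0.1317] F [ 0.02  0.35 -1.51] open 0.0568 tilt [ 0.0078 -0.0102 -0.9999]
yaw_y deg -16.93
delta cm [ 0.05 -0.01  1.17]
spin -0.11
```

View pics/s3.png

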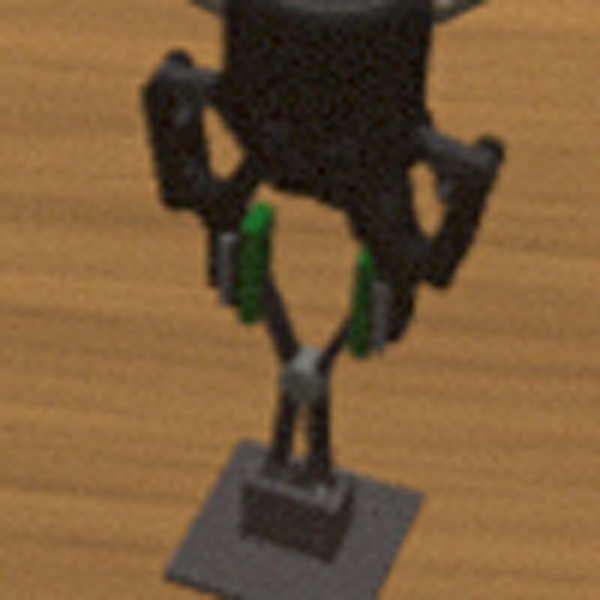

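Pliers are held and rising: weight 1.5 N on the wrist, pivot up from row 390 to 375 in the crop.

Request:
drive_tool(deltas=[[[0,0,-1,0],[0,0,-1.2,0],[0,0,-1.2,0],[0,0,-1.2,0],[0,0,-1.2,0],[0,0,-0.6,0],[0,0,0,0]]])

```text
t: 5.55
eef_pos: [0.4895, 0.0225, 0.2019]
tcp_rot: [-0.462, -3.101, 0.012]
contact_force: [0.2, 1.0, -2.1]
opening: 0.0571
```

```bash
python3 d.py .5426 .2406 .190 -.382;python3 - <<'E'
from h import *
im=bot.read_camera('scene');crop(im,215,80,100,100,6,'pics/s4.png')
E
```

```text
t 5.55 pos [0.4895 0.0225 0.2019] F [ 0.23  1.03 -2.12] open 0.0571 tilt [ 0.0054 -0.0085 -0.9999]
yaw_y deg -16.93
delta cm [ 1.26 22.43  1.01]
spin 4.96
```

View pics/s4.png

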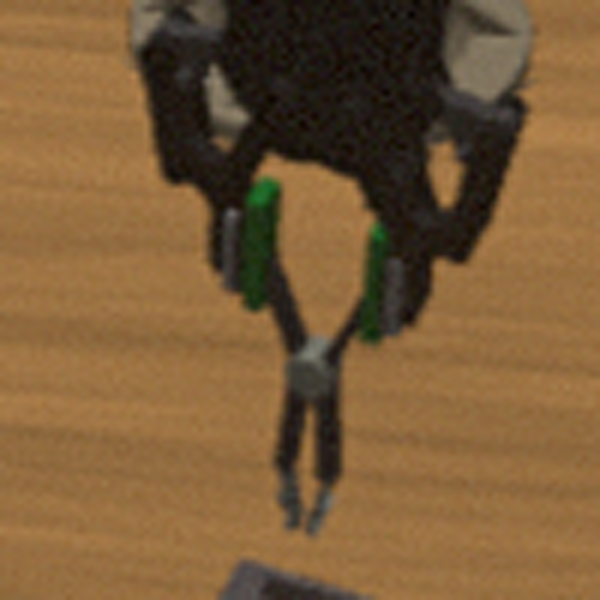

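Pliers free of the stand, tips hanging at crop (290–318, 528). Now over to the ring post.

Request:
drive_tool(deltas=[[[0.2,1.5,0,0.5],[0.2,3,0,1],[0.2,3.5,0,1],[0.2,3.5,0,1],[0.2,3.5,0,1],[0.1,3,0,0.5],[0.1,2,0,0],[0,1,0,0],[0,0.3,0,0],[0,0,0,0]]])

```text
t: 6.85
eef_pos: [0.5476, 0.242, 0.1928]
tcp_rot: [-0.596, -3.068, 0.018]
contact_force: [0.2, -0.7, -2.4]
opening: 0.0571
```

```bash
python3 d.py .5426 .2406 .1658 -.382;python3 - <<'E'
from h import *
im=bot.read_camera('scene');cv2.imwrite('pics/s5r.png',im);crop(im,300,110,100,100,6,'pics/s5.png')
im=bot.read_camera('top');cv2.imwrite('pics/t5r.png',im);crop(im,105,180,100,90,6,'pics/t5.png')
E
```

```text
t 6.85 pos [0.5476 0.242  0.1928] F [ 0.23 -0.7  -2.37] open 0.0571 tilt [ 0.0138 -0.0142 -0.9998]
yaw_y deg -21.99
delta cm [ 0.37 -0.28  2.71]
spin -0.11
```

View pics/s5.png

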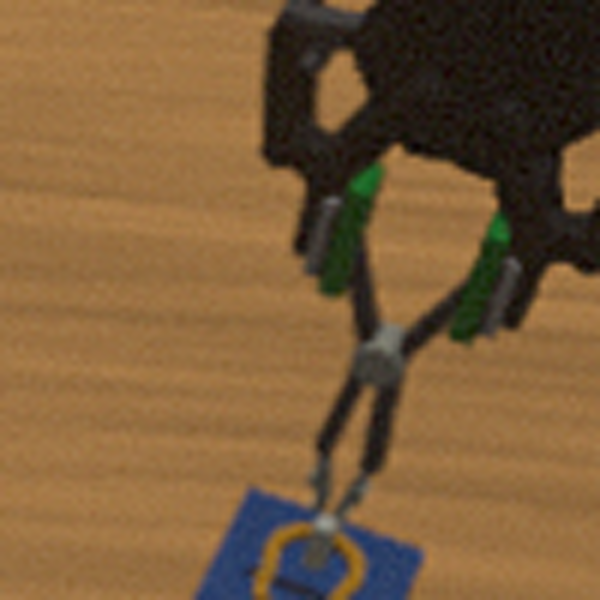

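View pics/t5.png

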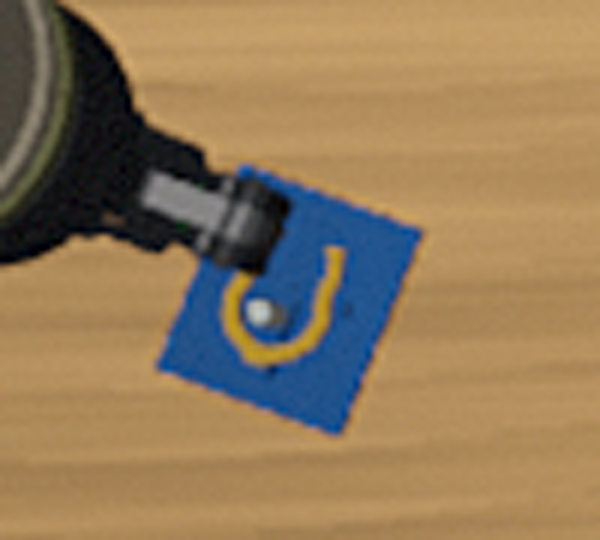

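```bash
cat >> d.py <<'E'
def tipinfo(L=.1158):
    s=bot.state();M=R.from_rotvec(s['tcp_rot']).as_matrix()
    tip=s['eef_pos']+M[:,2]*L
    return s,M,tip
E
cat > ov.py <<'E'
import sys
from d import *
# overlay pliers skeleton in pictures; args: tag sceneimg topimg x0 y0 ; uses current state
def skel(s,L=.1158,extra=0):
    M=R.from_rotvec(s['tcp_rot']).as_matrix();tip=s['eef_pos']+M[:,2]*L
    P={}
    P['tipL']=tip+M[:,1]*.005;P['tipR']=tip-M[:,1]*.005;P['piv']=tip-M[:,2]*.088
    for sg in(1,-1):
        for z in(.113,.165): P[f'h{sg}{z}']=tip-M[:,2]*z+sg*M[:,1]*.0245
    return P
if __name__=='__main__':
    s=bot.state();P=skel(s)
    im=cv2.imread(sys.argv[1]);x0,y0=int(sys.argv[2]),int(sys.argv[3]);n=sys.argv[4]
    c=cv2.resize(im[y0:y0+100,x0:x0+100],None,fx=6,fy=6,interpolation=cv2.INTER_CUBIC)
    for k,p in P.items():
        q=proj(n,p)[0];u=((q-[x0,y0])*6+2.5);print(k,q.round(1),p.round(4))
        cv2.drawMarker(c,tuple(int(v) for v in u),(0,0,255),cv2.MARKER_CROSS,12,1)
    cv2.imwrite(sys.argv[5],c)
E
python3 ov.py pics/s5r.png 300 110 scene pics/o5.png
```

```text
tipL [356.3 194.9] [0.5475 0.2452 0.0772]
tipR [352.2 193.3] [0.5437 0.2359 0.0773]
piv [363.  168.6] [0.5472 0.2413 0.1652]
h10.113 [376.8 164.5] [0.5568 0.2642 0.1899]
h10.165 [383.5 146.7] [0.5577 0.2646 0.2419]
h-10.113 [354.8 156.7] [0.5384 0.2188 0.1906]
h-10.165 [360.3 138.8] [0.5394 0.2192 0.2426]
```

View pics/o5.png

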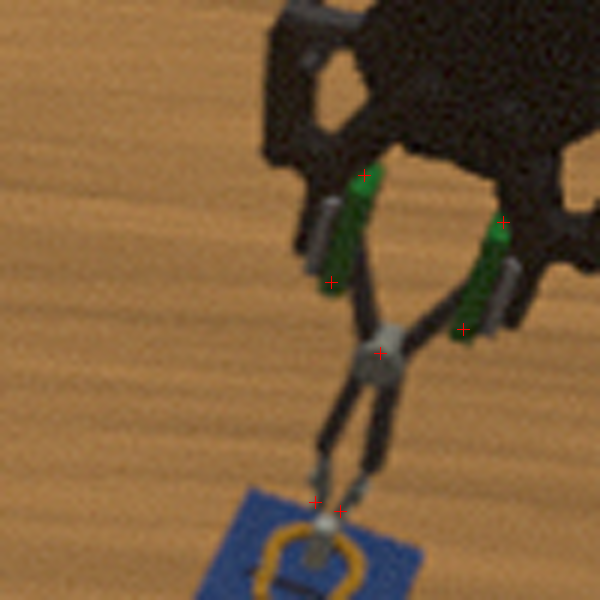

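Overlay of the predicted pliers skeleton agrees with the picture to about a pixel (handles, pivot; tips at about (316,503)/(341,511) versus predicted). Descend to hover just over the lugs.

Request:
drive_tool(deltas=[[[0.25,-0.1,1,0],[0,0,1.2,0],[0,0,1.2,0],[0,0,0.8,0],[0,0,0.3,0],[0,0,0,0]]])

```text
t: 7.7
eef_pos: [0.5435, 0.2391, 0.1445]
tcp_rot: [-0.601, -3.066, 0.019]
contact_force: [-0.8, -0.4, -1.9]
opening: 0.0566
```

```bash
cat > look.py <<'E'
import sys
from d import *; from ov import skel
tag=sys.argv[1];delta()
ims={n:bot.read_camera(n) for n in('scene','top')}
s=bot.state();s0,M,tip=tipinfo();print('tip',tip.round(4))
n,x0,y0='scene',int(sys.argv[2]),int(sys.argv[3]);K=10;W_=60
for n in ims: cv2.imwrite(f'pics/{n}_{tag}_raw.png',ims[n])
c=cv2.resize(ims['scene'][y0:y0+W_,x0:x0+W_],None,fx=K,fy=K,interpolation=cv2.INTER_CUBIC)
cv2.imwrite(f'pics/s_{tag}.png',c)
if len(sys.argv)>4:
    x0,y0=int(sys.argv[4]),int(sys.argv[5])
    cv2.imwrite(f'pics/t_{tag}.png',cv2.resize(ims['top'][y0:y0+W_,x0:x0+W_],None,fx=K,fy=K,interpolation=cv2.INTER_CUBIC))
E
python3 look.py a 325 170 125 195
```

```text
t 7.7 pos [0.5435 0.2391 0.1445] F [-0.82 -0.43 -1.86] open 0.0566 tilt [ 0.0142 -0.0149 -0.9998]
yaw_y deg -22.19
tip [0.5417 0.2383 0.0292]
```

View pics/s_a.png

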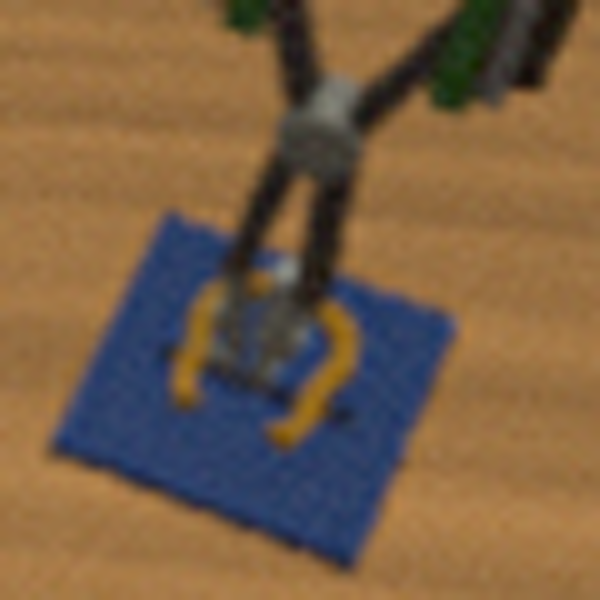

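```bash
python3 - <<'E'
from d import *
f=lambda u,v:(325+(u+.5)/10-.5,170+(v+.5)/10-.5)
s,M,tip=tipinfo();print(tip,proj('scene',tip))
for q in [(225,357),(265,381)]: print('tip',atz('scene',f(*q),tip[2]+.001))
for q in [(183,405),(283,440)]: print('lug end',atz('scene',f(*q),.015))
gx=np.array([.5426,.2406]);ex=np.array([.928,-.373]);ey=np.array([.373,.928])
for k in(1,-1):
    p=np.r_[gx+ex*.0065+ey*k*.0125,.0155];q=proj('scene',p)[0];print('pred lug inner end',(q-[325,170]+.5)*10-.5)
q=proj('scene',np.r_[gx,.0155])[0];print((q-[325,170]+.5)*10-.5)
for z in (.0292,.009):
  q=proj('scene',np.r_[gx,z])[0];print(z,(q-[325,170]+.5)*10-.5)
E
```

```text
[0.54166537 0.23825222 0.0291648 ] [[349.12841548 205.51551416]]
tip [0.54226523 0.23291303 0.0301648 ]
tip [0.54889    0.24231197 0.0301648 ]
lug end [0.54631364 0.22519449 0.015     ]
lug end [0.55469151 0.24941192 0.015     ]
pred lug inner end [284.51149118 434.51080788]
pred lug inner end [188.45616156 397.02340535]
[244.61127854 397.91645678]
0.0292 [255.6018926  363.30903269]
0.009 [239.47868799 414.08511137]
```

Tips (ends at crop (225,357) and (265,381)) sit between the lugs (ends (183,405), (283,440)), about 1.6 mm short in ring x and 1.9 mm in y. Correct and go down part way.

Request:
drive_tool(deltas=[[[-0.16,0.19,0,0.1],[0,0,0.4,0],[0,0,0.4,0],[0,0,0,0]]])

```text
t: 8.3
eef_pos: [0.5465, 0.2407, 0.1371]
tcp_rot: [-0.604, -3.068, 0.016]
contact_force: [-0.4, -0.1, -1.8]
opening: 0.0568
```

```bash
python3 look.py b 325 170 125 195
```

```text
t 8.3 pos [0.5465 0.2407 0.1371] F [-0.44 -0.07 -1.82] open 0.0568 tilt [ 0.0128 -0.0131 -0.9998]
yaw_y deg -22.28
tip [0.5448 0.2399 0.0217]
```

View pics/s_b.png

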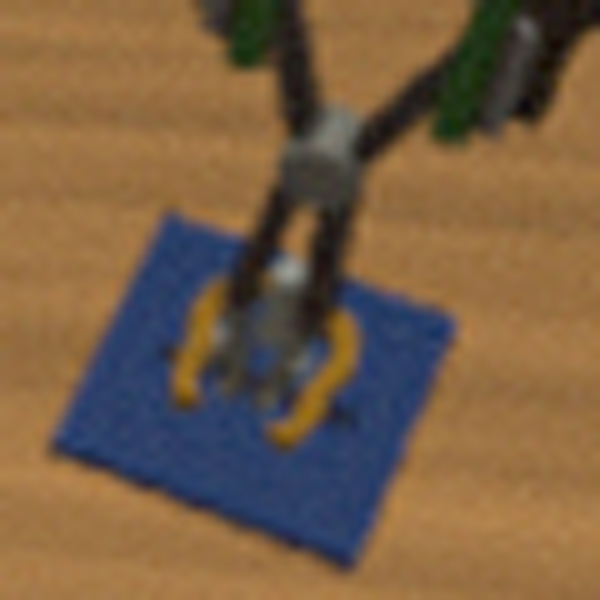

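```bash
python3 - <<'E'
import cv2
im=cv2.imread('pics/scene_b_raw.png');c=im[195:220,338:364]
c=cv2.resize(c,None,fx=24,fy=24,interpolation=cv2.INTER_LANCZOS4);c=cv2.convertScaleAbs(c,alpha=1.6,beta=10);cv2.imwrite('pics/zb.png',c)
E
```

```text
(no output)
```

View pics/zb.png

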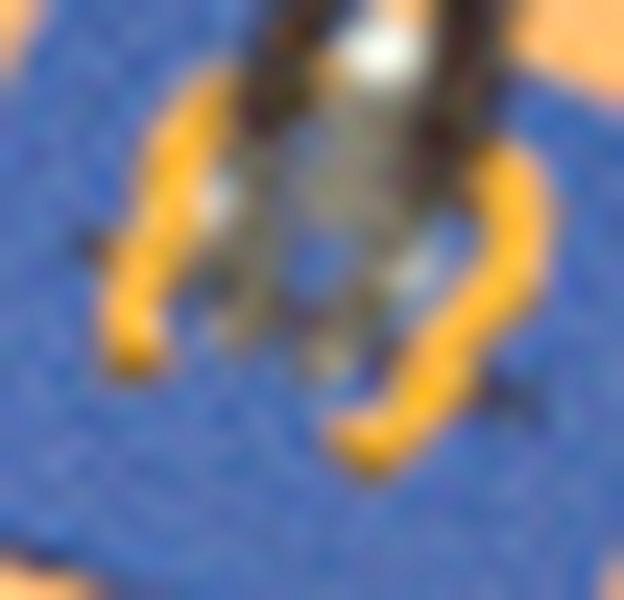

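View pics/t_b.png

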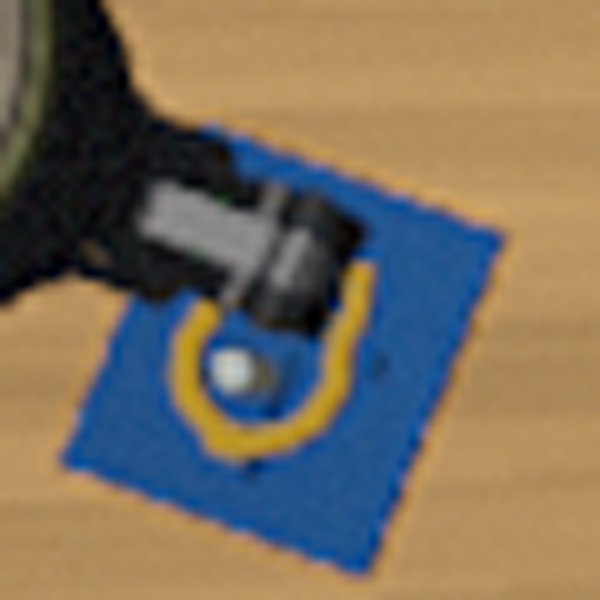

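```bash
python3 - <<'E'
from fit0 import *
from scipy.ndimage import map_coordinates
C=np.array([.5228,.2485]);ex=np.array([.928,-.373]);ey=np.array([.373,.928])
for n,im in IM.items():
    d=im[...,2].astype(float)-im[...,0]
    for y in(-.0145,.0145,-.0115,.0115):
        xs=np.arange(.010,.034,.001);P=np.array([np.r_[C+ex*x+ey*y,.0165] for x in xs]);q=proj(n,P)
        v=map_coordinates(d,[q[:,1],q[:,0]],order=1);print(n,y,v.astype(int))
    ys=np.arange(-.024,.025,.001)
    for x in (.016,.0213,.026):
        P=np.array([np.r_[C+ex*x+ey*y,.0165] for y in ys]);q=proj(n,P);v=map_coordinates(d,[q[:,1],q[:,0]],order=1);print(n,'x',x,v.astype(int))
print((xs*1000).astype(int))
E
```

```text
top -0.0145 [  94   99   98   97   98  101   91   79   74   78   89  105  120  130
  121  116  126  136  127   88   38  -26  -86 -121]
top 0.0145 [128 133 141 130 128 129 132 137 142 133 125 126 138 134 138 129 118 119
 106  92  66   3 -60 -84]
top -0.0115 [ -50  -41  -44  -45  -42  -37  -41  -64  -96 -105  -79  -55  -37  -24
  -12   21   54   74   79   77   19  -55 -103 -108]
top 0.0115 [ -6   4  16  22  22  20  11  -1 -10  -8  -8  -1  14  33  56  85 109 122
 140 110  57   0 -51 -91]
top x 0.016 [-109 -106  -87  -48   -1   50  100  128  124  109   67   20  -23  -56
  -85  -98 -103 -105 -103 -102 -101 -102 -101 -100 -100 -100 -100  -99
 -100 -102 -103 -109 -116 -100  -60  -16   40   97  132  131  127   88
   41   -6  -55 -103 -117 -110 -103]
top x 0.0213 [-112 -116 -104  -87  -49   20   89  120  136  137   83   32  -21  -75
 -128 -120 -111 -105 -103 -101 -101 -102 -103 -103 -102 -102 -103 -104
 -105 -106 -108 -112 -116 -103  -75  -29   34   96  124  130  121   69
   14  -36  -77 -110 -111 -108 -105]
top x 0.026 [-105 -108 -115 -122  -89  -50   -1   56  115  127  126  118   75   33
  
[... 618 characters left out ...]
42 -36 -19   1  27  55  81  95 103 105  82  57  31   7 -15 -23 -26 -25
 -21 -17 -16 -19 -21 -21 -22 -20 -17 -17 -20 -23 -24 -24 -21 -12   0  14
  43  72  96 106 115  99  75  50  21  -4 -18 -24 -29]
scene x 0.0213 [-49 -46 -44 -37  -4  29  59  84 110  98  78  55  24  -8 -27 -38 -49 -48
 -45 -42 -40 -39 -40 -42 -43 -44 -46 -48 -49 -50 -51 -49 -44 -33 -20   6
  36  66  88 104  98  77  48  15 -15 -32 -38 -42 -43]
scene x 0.026 [-55 -57 -59 -53 -46 -21  16  55  80  98 103  80  61  36   8 -18 -33 -48
 -55 -54 -54 -54 -55 -55 -55 -55 -55 -55 -56 -54 -48 -36 -16   9  37  64
  81  93  99  88  64  33  -1 -30 -47 -52 -53 -52 -54]
[10 11 11 12 13 14 15 16 17 18 19 20 21 22 23 24 25 26 27 28 29 30 31 32]
```

The top profile puts the lug ends about 30.5 mm from the rest centre and the gap middle about 0.5 mm to -y, so the tips need about -2 mm in ring x and -1 mm in y.

Request:
drive_tool(deltas=[[[0.2,-0.1,0,0.1],[0,0,0,0]]])

```text
t: 8.65
eef_pos: [0.5443, 0.2406, 0.1377]
tcp_rot: [-0.607, -3.068, 0.015]
contact_force: [1.0, -0.6, -2.7]
opening: 0.057
```

```bash
cat > tipto.py <<'E'
import sys
from d import *
def go(target,L=.1158):
    s,M,tip=tipinfo(L);print('tip',tip.round(4),'F',s['contact_force'].round(2),'open',round(s['opening'],4),'t',round(s['t'],2),'tilt',M[2,:2].round(4))
    print('delta cm',(M.T@(np.array(target)-tip)*100).round(2))
go([float(x) for x in sys.argv[1:4]],*(float(x) for x in sys.argv[4:]))
E
python3 tipto.py .5424 .2401 .0102; python3 look.py c 325 170
```

```text
tip [0.5425 0.2398 0.022 ] F [ 0.97 -0.58 -2.67] open 0.057 t 8.65 tilt [ 0.0123 -0.0124]
delta cm [0.   0.04 1.17]
t 8.65 pos [0.5443 0.2406 0.1377] F [ 0.97 -0.58 -2.67] open 0.057 tilt [ 0.0123 -0.0124 -0.9998]
yaw_y deg -22.39
tip [0.5426 0.2398 0.022 ]
```

```bash
python3 - <<'E'
import cv2
im=cv2.imread('pics/scene_c_raw.png');c=im[195:220,338:364]
c=cv2.resize(c,None,fx=24,fy=24,interpolation=cv2.INTER_LANCZOS4);c=cv2.convertScaleAbs(c,alpha=1.6,beta=10);cv2.imwrite('pics/zc.png',c)
E
```

```text
(no output)
```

View pics/zc.png

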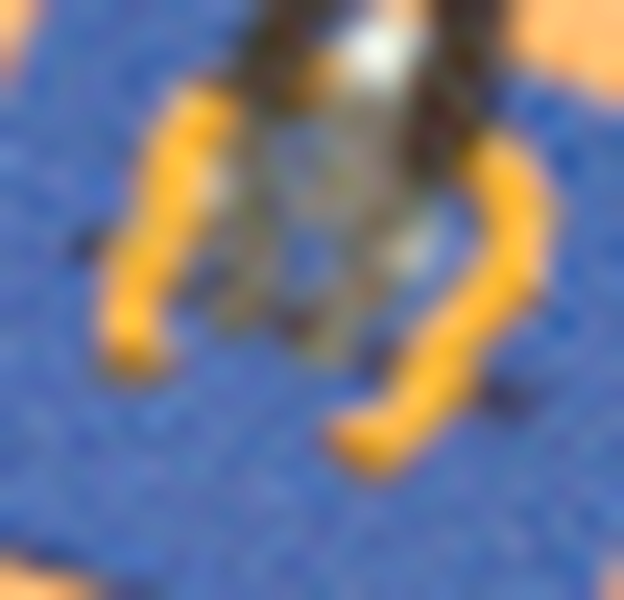

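Tip ends now at (235,318) and (322,355), centred between the lugs. Descend into the gap.

Request:
drive_tool(deltas=[[[0,0.03,0.4,-0.3],[0,0,0.4,0],[0,0,0.3,0],[0,0,0,0]]])

```text
t: 9.25
eef_pos: [0.5443, 0.2407, 0.1256]
tcp_rot: [-0.599, -3.069, 0.016]
contact_force: [-0.0, 0.1, -1.4]
opening: 0.0567
```

```bash
python3 tipto.py .5424 .2401 .0102; python3 look.py d 325 170; python3 - <<'E'
import cv2
im=cv2.imread('pics/scene_d_raw.png');c=im[195:220,338:364]
c=cv2.resize(c,None,fx=24,fy=24,interpolation=cv2.INTER_LANCZOS4);c=cv2.convertScaleAbs(c,alpha=1.6,beta=10);cv2.imwrite('pics/zd.png',c)
E
```

```text
tip [0.5424 0.2399 0.0099] F [-0.02  0.14 -1.41] open 0.0567 t 9.25 tilt [ 0.0125 -0.0127]
delta cm [ 0.    0.02 -0.03]
t 9.25 pos [0.5443 0.2407 0.1256] F [-0.02  0.14 -1.41] open 0.0567 tilt [ 0.0125 -0.0127 -0.9998]
yaw_y deg -22.07
tip [0.5427 0.24   0.0102]
```

View pics/zd.png

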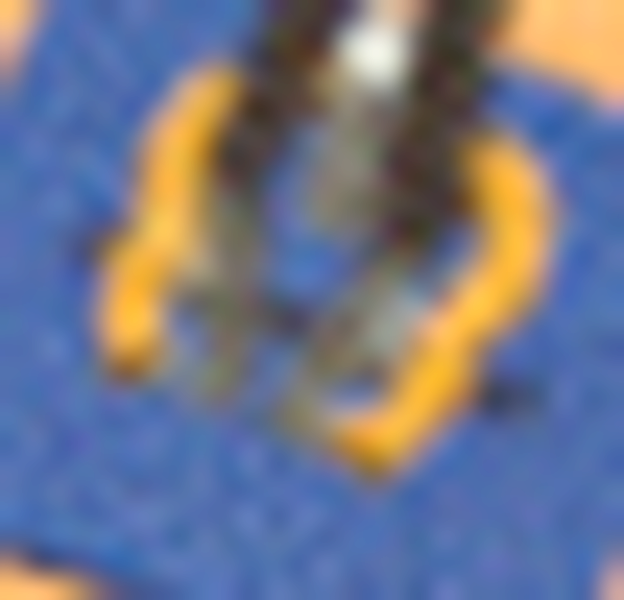

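Tips sit between the lugs at the right depth. Squeeze in stages, first up to near contact.

Request:
drive_tool(deltas=[[[0,-0.05,0,0],[0,0,0,0],[0,0,0,0]]], claw=0.14, squeeze=40)

```text
t: 9.72
eef_pos: [0.5445, 0.2404, 0.1265]
tcp_rot: [-0.599, -3.07, 0.014]
contact_force: [-0.3, -0.5, -1.3]
opening: 0.0491
```

```bash
python3 tipto.py .5424 .2401 .0102; python3 look.py e 325 170; python3 - <<'E'
import cv2
im=cv2.imread('pics/scene_e_raw.png');c=im[195:220,338:364]
c=cv2.resize(c,None,fx=24,fy=24,interpolation=cv2.INTER_LANCZOS4);c=cv2.convertScaleAbs(c,alpha=1.6,beta=10);cv2.imwrite('pics/ze.png',c)
E
```

```text
tip [0.5427 0.2397 0.0107] F [-0.28 -0.47 -1.33] open 0.0491 t 9.72 tilt [ 0.0117 -0.0117]
delta cm [0.05 0.03 0.05]
t 9.72 pos [0.5445 0.2404 0.1265] F [-0.28 -0.47 -1.33] open 0.0491 tilt [ 0.0117 -0.0117 -0.9999]
yaw_y deg -22.07
tip [0.5428 0.2397 0.0107]
```

View pics/ze.png

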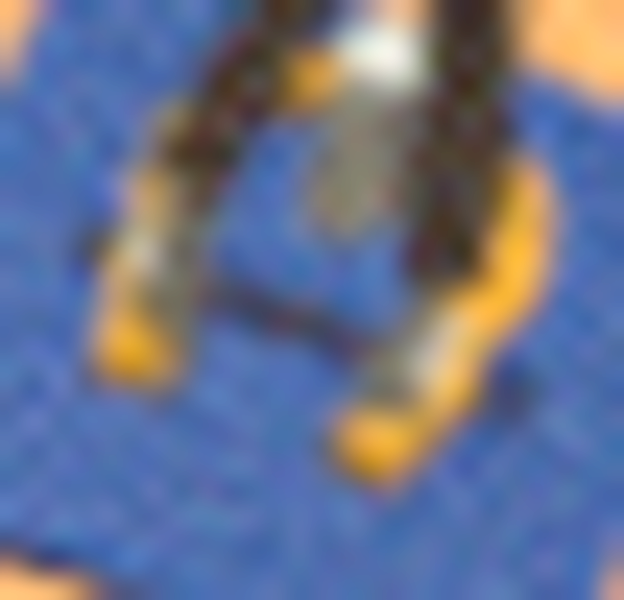

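Tips have opened to the lug faces, sitting behind the hooks (hooks at (135,350) and (375,445)). Continue squeezing.

Request:
drive_tool(deltas=[[[0,0,-0.03,0],[0,0,-0.03,0],[0,0,0,0]]], claw=0, squeeze=50)

```text
t: 10.2
eef_pos: [0.5447, 0.2403, 0.1272]
tcp_rot: [-0.599, -3.07, 0.014]
contact_force: [0.4, -0.3, -1.5]
opening: 0.043
```

```bash
python3 tipto.py .5424 .2401 .0102; python3 look.py f 325 170; python3 - <<'E'
import cv2
im=cv2.imread('pics/scene_f_raw.png');c=im[195:220,338:364]
c=cv2.resize(c,None,fx=24,fy=24,interpolation=cv2.INTER_LANCZOS4);c=cv2.convertScaleAbs(c,alpha=1.6,beta=10);cv2.imwrite('pics/zf.png',c)
E
```

```text
tip [0.543  0.2396 0.0114] F [ 0.37 -0.35 -1.49] open 0.043 t 10.2 tilt [ 0.0114 -0.0116]
delta cm [0.07 0.03 0.12]
t 10.2 pos [0.5447 0.2403 0.1272] F [ 0.37 -0.35 -1.49] open 0.043 tilt [ 0.0114 -0.0116 -0.9999]
yaw_y deg -22.08
tip [0.5429 0.2396 0.0114]
```

View pics/zf.png

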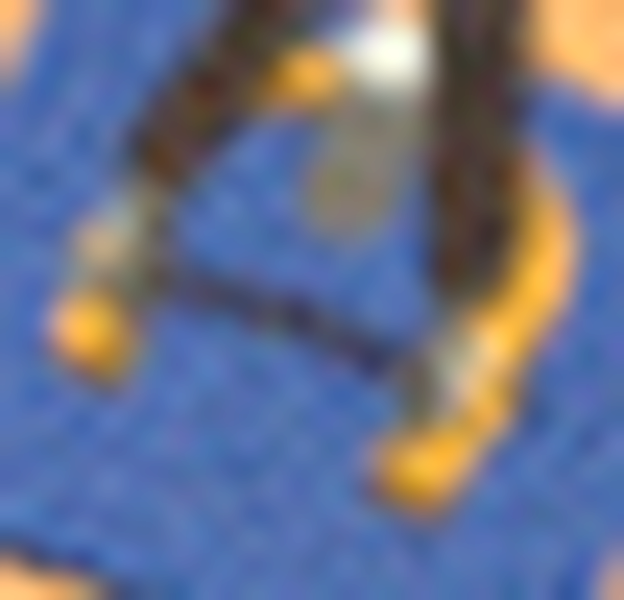

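Ring is spreading evenly (lug ends now (90,335) and (410,480)). Close to the stop.

Request:
drive_tool(deltas=[[[0,0,-0.05,0],[0,0,-0.05,0],[0,0,0,0],[0,0,0,0]]], claw=-1, squeeze=60)

```text
t: 10.8
eef_pos: [0.5446, 0.2404, 0.1281]
tcp_rot: [-0.599, -3.07, 0.015]
contact_force: [-0.5, -0.1, -1.8]
opening: 0.0328
```

```bash
python3 tipto.py .5424 .2401 .0102; python3 look.py g 325 170; python3 - <<'E'
import cv2
im=cv2.imread('pics/scene_g_raw.png');c=im[195:220,338:364]
c=cv2.resize(c,None,fx=24,fy=24,interpolation=cv2.INTER_LANCZOS4);c=cv2.convertScaleAbs(c,alpha=1.6,beta=10);cv2.imwrite('pics/zg.png',c)
E
```

```text
tip [0.5428 0.2396 0.0124] F [-0.47 -0.1  -1.78] open 0.0328 t 10.8 tilt [ 0.0116 -0.0117]
delta cm [0.05 0.03 0.22]
t 10.8 pos [0.5446 0.2404 0.1281] F [-0.47 -0.1  -1.78] open 0.0328 tilt [ 0.0116 -0.0117 -0.9999]
yaw_y deg -22.08
tip [0.5429 0.2396 0.0124]
```

View pics/zg.png

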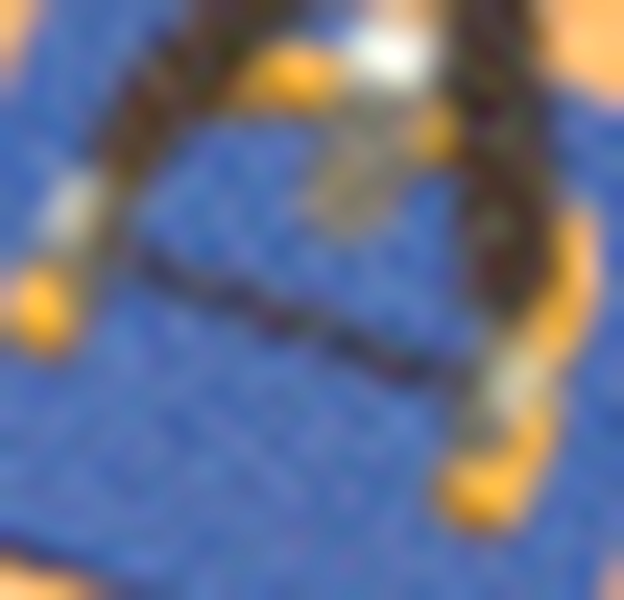

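Fully spread (lug ends (40,315), (485,495)), at the stop. Lift gently.

Request:
drive_tool(deltas=[[[0,0,-0.3,0],[0,0,-0.5,0],[0,0,-0.6,0],[0,0,-0.6,0],[0,0,0,0]]])

```text
t: 11.52
eef_pos: [0.5453, 0.2406, 0.1502]
tcp_rot: [-0.599, -3.071, 0.013]
contact_force: [0.1, -0.0, -2.2]
opening: 0.0331
```

```bash
python3 tipto.py .5424 .2401 .0102; python3 look.py h 325 160;
```

```text
tip [0.5436 0.2399 0.0344] F [ 0.07 -0.05 -2.17] open 0.0331 t 11.53 tilt [ 0.011  -0.0109]
delta cm [ 0.09 -0.    2.42]
t 11.53 pos [0.5453 0.2406 0.1502] F [ 0.07 -0.05 -2.17] open 0.0331 tilt [ 0.011  -0.0109 -0.9999]
yaw_y deg -22.08
tip [0.5431 0.2397 0.0336]
```

View pics/s_h.png

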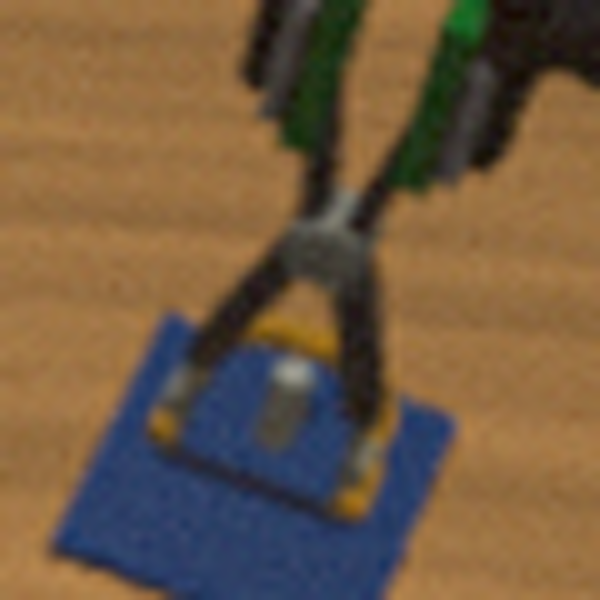

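Ring comes up with the pliers, back arc now visible above the pin (crop (290,335)). Lift clear.

Request:
drive_tool(deltas=[[[0,0,-0.8,0],[0,0,-1.2,0],[0,0,-1.5,0],[0,0,-1.5,0],[0,0,-1.5,0],[0,0,-1.2,0],[0,0,-0.6,0],[0,0,0,0]]])

```text
t: 12.62
eef_pos: [0.5466, 0.2411, 0.2395]
tcp_rot: [-0.599, -3.071, 0.013]
contact_force: [-0.2, -0.7, -1.4]
opening: 0.0329
```

```bash
python3 d.py .4846 -.2718 .232; python3 look.py i 325 130 140 190
```

```text
t 12.62 pos [0.5466 0.2411 0.2395] F [-0.15 -0.66 -1.44] open 0.0329 tilt [ 0.0106 -0.0104 -0.9999]
yaw_y deg -22.09
delta cm [-13.55 -49.85   1.12]
t 12.62 pos [0.5466 0.2411 0.2395] F [-0.15 -0.66 -1.44] open 0.0329 tilt [ 0.0106 -0.0104 -0.9999]
yaw_y deg -22.09
tip [0.5445 0.2403 0.1229]
```

View pics/s_i.png

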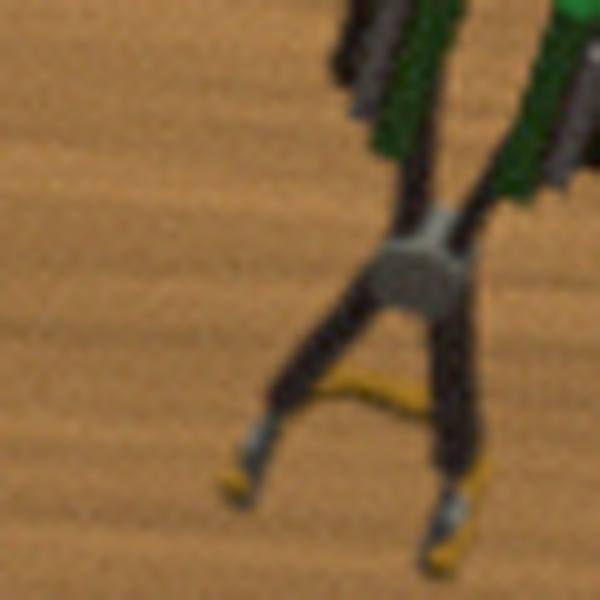

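Request:
drive_tool(deltas=[[[-0.4,-1.5,0,0],[-0.7,-2.5,0,0],[-1,-3.5,0,0],[-1,-3.7,0,0],[-1,-3.7,0,0],[-1,-3.7,0,0],[-1,-3.7,0,0],[-1,-3.7,0,0],[-1,-3.5,0,0]]])

```text
t: 13.85
eef_pos: [0.5016, -0.0864, 0.2391]
tcp_rot: [-0.612, -3.064, 0.017]
contact_force: [0.7, -1.0, -1.8]
opening: 0.0331
```

```bash
python3 d.py .4846 -.2718 .232
```

```text
t 13.85 pos [ 0.5016 -0.0864  0.2391] F [ 0.72 -1.   -1.82] open 0.0331 tilt [ 0.0146 -0.0142 -0.9998]
yaw_y deg -22.58
delta cm [ -5.56 -17.76   0.88]
```

Request:
drive_tool(deltas=[[[-1,-3,0,0],[-1,-3,0,0],[-0.9,-2.8,0,0],[-0.8,-2.4,0,0],[-0.6,-1.8,0,0],[-0.3,-1,0,0],[0,0,0,0],[0,0,0,0]]])

```text
t: 14.85
eef_pos: [0.4757, -0.2524, 0.2401]
tcp_rot: [-0.644, -3.056, 0.013]
contact_force: [0.2, 0.8, -2.0]
opening: 0.0332
```

```bash
python3 d.py .4846 -.2718 .232;  python3 look.py j 120 110 335 210
```

```text
t 14.85 pos [ 0.4757 -0.2524  0.2401] F [ 0.18  0.84 -2.  ] open 0.0332 tilt [ 0.0162 -0.0118 -0.9998]
yaw_y deg -23.78
delta cm [-1.61 -1.41  0.8 ]
t 14.85 pos [ 0.4757 -0.2524  0.2401] F [ 0.18  0.84 -2.  ] open 0.0332 tilt [ 0.0162 -0.0118 -0.9998]
yaw_y deg -23.78
tip [ 0.4737 -0.2527  0.1244]
```

View pics/s_j.png

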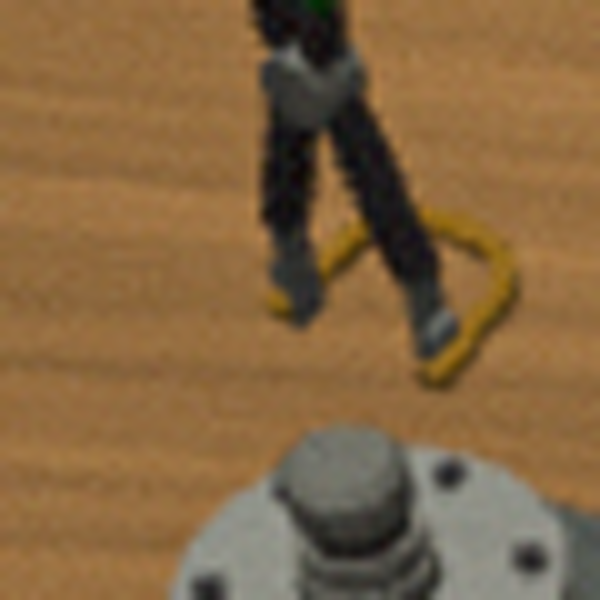

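View pics/t_j.png

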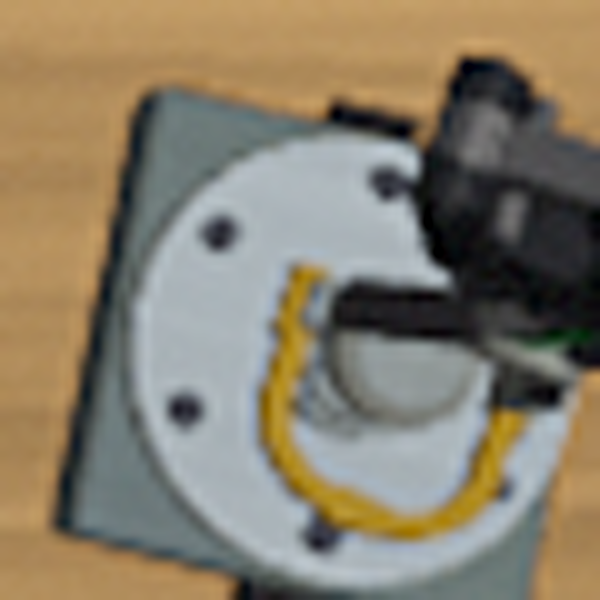

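The ring hangs spread in the tips, seen fully from the top against the disc (back arc at (400,530), lug end (305,275)). Fit its pose relative to the axle.

```bash
cat > rf.py <<'E'
import sys
from d import *
from fit import rend,fit
BK=-.018
def arm(sg,phi):
    # 2D outline pieces (convex quads) of one arm in ring rest-centre frame, rotated phi about back
    Q=[];th=np.linspace(np.radians(44),np.pi,22)
    for a,b in zip(th[:-1],th[1:]):
        Q.append([[r*np.cos(q),r*np.sin(q)] for r in(.015,.021) for q in(a,b)])
    Q.append([[.0125,.0130],[.0278,.0125],[.0278,.0165],[.0125,.0165]])
    Q.append([[.0278,.0105],[.0303,.0105],[.0303,.0165],[.0278,.0165]])
    c,s=np.cos(phi),np.sin(phi);o=[]
    for q in Q:
        q=np.array(q)-[BK,0];q=np.c_[c*q[:,0]-s*q[:,1],s*q[:,0]+c*q[:,1]]+[BK,0];q[:,1]*=sg;o.append(q)
    return o
def polys(x,y,z,yaw,phi,pitch=0,roll=0):
    # x,y,z: bore point; tilt via rotvec
    Rm=R.from_euler('ZYX',[yaw,pitch,roll]);P=[]
    for sg in(1,-1):
        for q in arm(sg,phi):
            pts=np.array([[a-.0043,b,zz] for a,b in q for zz in(-.0025,.0025)])
            P.append(Rm.apply(pts)+[x,y,z])
    return P
def data(n,im,win):
    x0,y0,w,h=win;a=im[y0:y0+h,x0:x0+w].astype(float)
    r=a[...,2];b=a[...,0];ra=b/np.maximum(r,1)
    bg=np.median(ra)if n=='scene' else 1.0
    return a,ra,r
def load(n,im,win):
    a,ra,r=data(n,im,win)
    dark=(a.max(-1)<(75 if n=='scene' else 95))
    rr=ra.copy()
    lo=.18 if n=='scene' else .28
    # background ratio local: wood .43/.52 or grey ~1
    m0=(ra<.33)&~dark if n=='scene' else (ra<.6)&~dark
    wood=(ra<.62)
    if n=='scene': m=np.clip((.43-ra)/(.43-.17),0,1)
    else: m=np.clip((.95-ra)/(.95-.25),0,1)
    wgt=1-cv2.dilate(dark.astype(np.uint8),np.ones((3,3))).astype(float)
    return m,wgt
def run(D,p0,step,free):
    p0=np.array(p0,float);free=list(free);step=np.array(step)
    from scipy.optimize import least_squares
    def full(v): p=p0.copy();p[free]=v;return p
    def res(v):
        P=polys(*full(v));return np.concatenate([((rend(n,P,w)-m)*wg).ravel() for n,w,m,wg in D])
    st=step[free]
    J=lambda v:np.array([(res(v+e)-res(v-e))/(2*h) for h,e in((st[i],np.eye(len(st))[i]*st[i]) for i in range(len(st)))]).T
    r=least_squares(res,p0[free],x_scale=st,jac=J);return full(r.x),2*r.cost
STEP=[.001,.001,.001,.02,.02,.03,.03]
def show(D,p,fn):
    L=[]
    for n,w,m,wg in D:
        g=rend(n,polys(*p),w);L.append(np.hstack([cv2.resize((q*255).astype(np.uint8),(260,260),interpolation=0) for q in(m*wg,g,np.abs(g-m)*wg)]))
    cv2.imwrite(fn,np.vstack(L))
if __name__=='__main__':
    tag=sys.argv[1];wt=eval(sys.argv[2]);ws=eval(sys.argv[3]);p0=eval(sys.argv[4])
    D=[]
    for n,w in(('top',wt),('scene',ws)):
        if w is None: continue
        m,wg=load(n,cv2.imread(f'pics/{n}_{tag}_raw.png'),w);D.append((n,w,m,wg))
    for free in ([0,1,2,3,4],[0,1,2,3,4,5,6]):
        p,c=run(D,p0,STEP,free);print(free,p.round(4),round(c,1))
        for d in D:
            f2=[k for k in free if k!=2 and k<5];p1,c1=run([d],p,STEP,f2);print('  ',d[0],p1.round(4),round(c1,1))
        show(D,p,f'pics/rf_{tag}_{len(free)}.png')
E
python3 rf.py j "(358,234,38,34)" "(143,127,34,28)" "[.4627,-.2479,.1275,-.41,.24,0,0]"
```

```text
[0, 1, 2, 3, 4] [ 0.4615 -0.246   0.1286 -0.4207  0.2891  0.      0.    ] 69.8
   top [ 0.4615 -0.246   0.1286 -0.4207  0.2891  0.      0.    ] 59.4
   scene [ 0.461  -0.2461  0.1286 -0.4164  0.2794  0.      0.    ] 9.8
[0, 1, 2, 3, 4, 5, 6] [ 0.4613 -0.2461  0.1282 -0.4229  0.2745  0.04   -0.0385] 68.5
   top [ 0.4613 -0.246   0.1282 -0.4208  0.279   0.04   -0.0385] 58.9
   scene [ 0.4611 -0.2461  0.1282 -0.4213  0.2618  0.04   -0.0385] 8.4
```

View pics/rf_j_7.png

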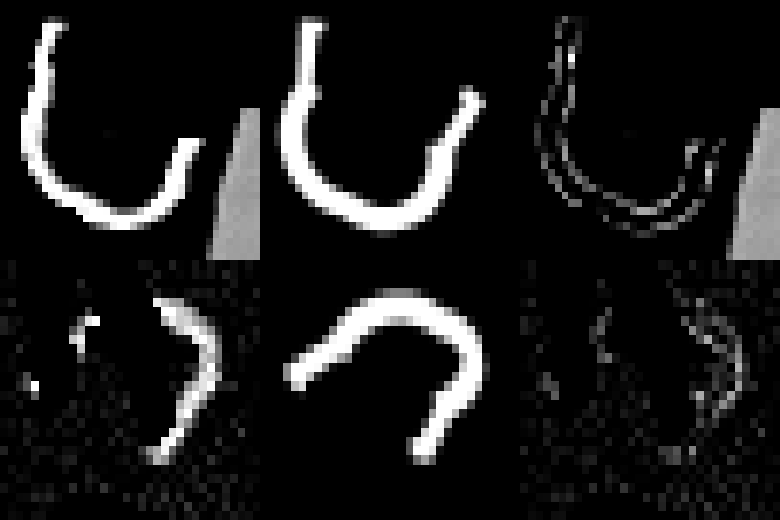

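Fit is clean: ring bore at (0.4613, -0.246, 0.1285), yaw -0.42, spread ≈0.27, both cameras agreeing within 0.5 mm. Move laterally over the axle, dropping to just above the top.

Request:
drive_tool(deltas=[[[-0.6,-0.5,0,0],[-0.8,-0.6,0,0],[-0.4,-0.3,0.5,0],[0,0,0.6,0],[0,0,0.5,0],[0,0,0,0],[0,0,0,0]]])

```text
t: 15.82
eef_pos: [0.4879, -0.272, 0.2221]
tcp_rot: [-0.638, -3.056, 0.013]
contact_force: [-0.3, 1.0, -1.2]
opening: 0.0328
```

```bash
python3 look.py k 120 110 335 210
```

```text
t 15.82 pos [ 0.4879 -0.272   0.2221] F [-0.31  1.05 -1.16] open 0.0328 tilt [ 0.0174 -0.012  -0.9998]
yaw_y deg -23.56
tip [ 0.4856 -0.2725  0.1064]
```

View pics/s_k.png

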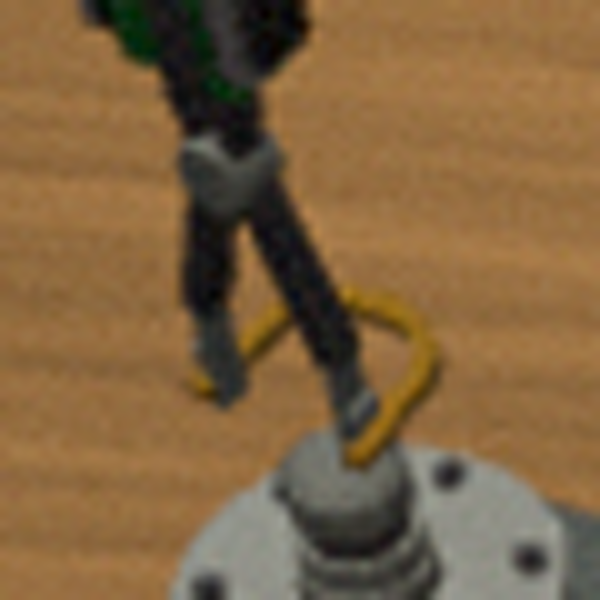

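View pics/t_k.png

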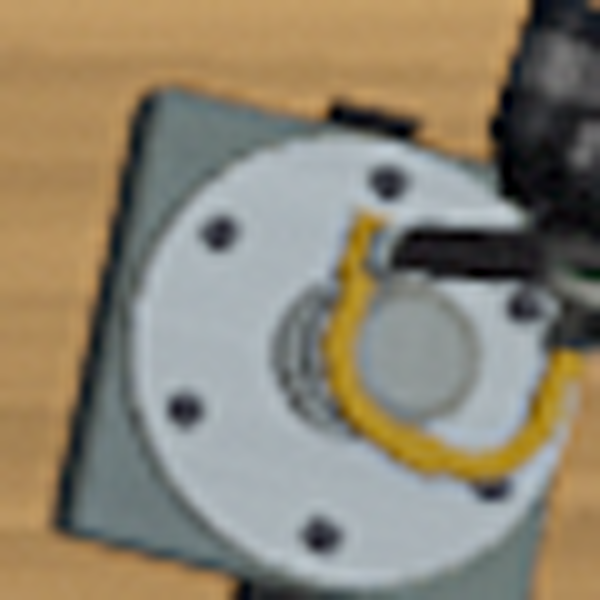

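```bash
python3 rf.py k "(364,229,33,34)" "(136,135,34,26)" "[.4732,-.2675,.1105,-.42,.26,0.02,-.02]"; python3 - <<'E'
from d import *
s=bot.state();M=R.from_rotvec(s['tcp_rot']).as_matrix();print(M.round(4))
E
```

```text
[0, 1, 2, 3, 4] [ 0.4733 -0.2657  0.1106 -0.4214  0.2926  0.02   -0.02  ] 58.4
   top [ 0.4734 -0.2657  0.1106 -0.429   0.2993  0.02   -0.02  ] 50.6
   scene [ 0.4732 -0.2655  0.1106 -0.397   0.2505  0.02   -0.02  ] 6.3
[0, 1, 2, 3, 4, 5, 6] [ 0.4732 -0.2659  0.11   -0.4315  0.2986  0.0647  0.0052] 57.9
   top [ 0.4733 -0.2658  0.11   -0.4428  0.3051  0.0647  0.0052] 51.3
   scene [ 0.4731 -0.2658  0.11   -0.4125  0.2656  0.0647  0.0052] 5.7
[[-0.9164  0.3997 -0.0206]
 [ 0.3999  0.9166 -0.0041]
 [ 0.0173 -0.012  -0.9998]]
```

View pics/rf_k_7.png

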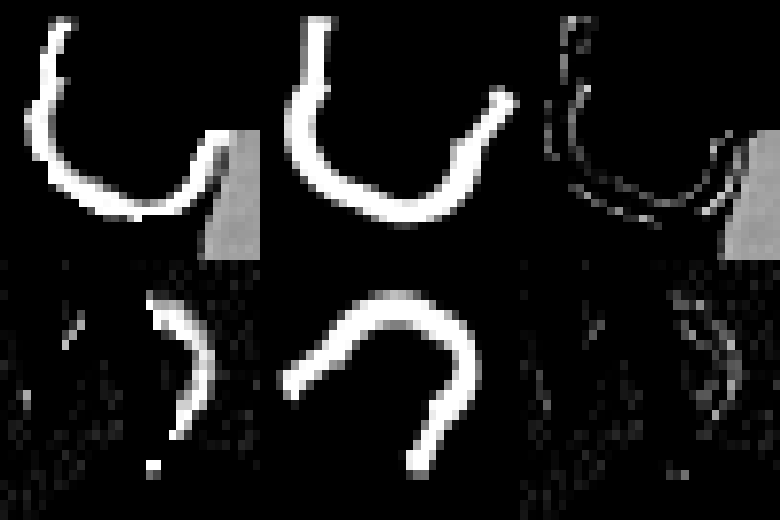

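Request:
drive_tool(deltas=[[[-0.08,-0.14,0,0],[0,0,0.5,0],[0,0,0.6,0],[0,0,0.5,0],[0,0,0,0],[0,0,0,0]]])

```text
t: 16.68
eef_pos: [0.4878, -0.2737, 0.2051]
tcp_rot: [-0.637, -3.057, 0.013]
contact_force: [-0.8, 0.1, -1.5]
opening: 0.0329
```

```bash
python3 look.py l 120 110 335 210;python3 rf.py l "(362,229,31,34)" "(136,140,34,28)" "[.4732,-.2675,.094,-.42,.26,0.02,-.02]"
```

```text
t 16.68 pos [ 0.4878 -0.2737  0.2051] F [-0.79  0.13 -1.48] open 0.0329 tilt [ 0.0172 -0.0118 -0.9998]
yaw_y deg -23.55
tip [ 0.4855 -0.2742  0.0894]
[0, 1, 2, 3, 4] [ 0.4735 -0.2673  0.0937 -0.401   0.2883  0.02   -0.02  ] 35.0
   top [ 0.4735 -0.267   0.0937 -0.4217  0.295   0.02   -0.02  ] 25.1
   scene [ 0.4731 -0.2678  0.0937 -0.3509  0.2685  0.02   -0.02  ] 7.8
[0, 1, 2, 3, 4, 5, 6] [ 0.4734 -0.2675  0.0929 -0.4118  0.2913  0.0672 -0.008 ] 34.6
   top [ 0.4734 -0.2672  0.0929 -0.4247  0.2953  0.0672 -0.008 ] 25.0
   scene [ 0.4733 -0.268   0.0929 -0.4197  0.2845  0.0672 -0.008 ] 8.2
```

View pics/s_l.png

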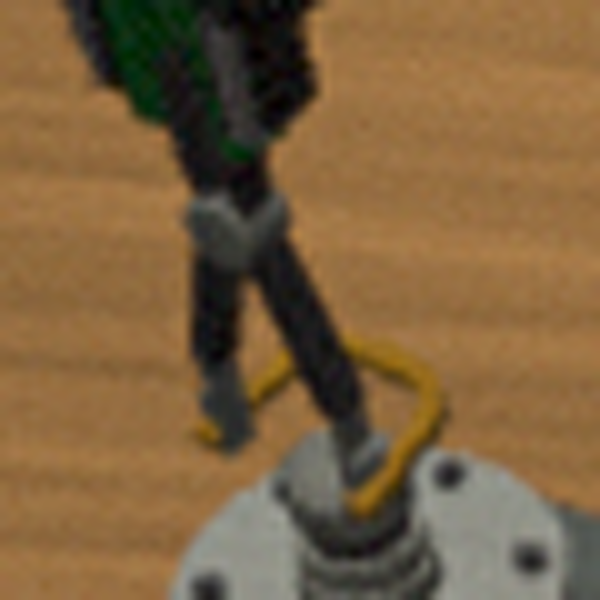

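View pics/t_l.png

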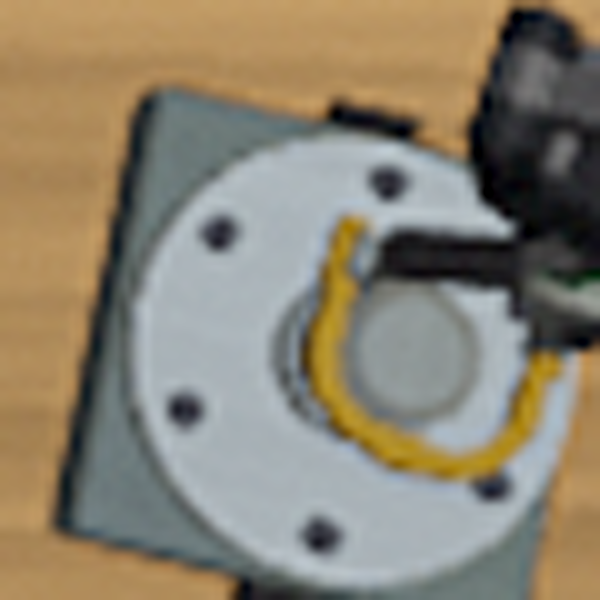

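View pics/rf_l_5.png

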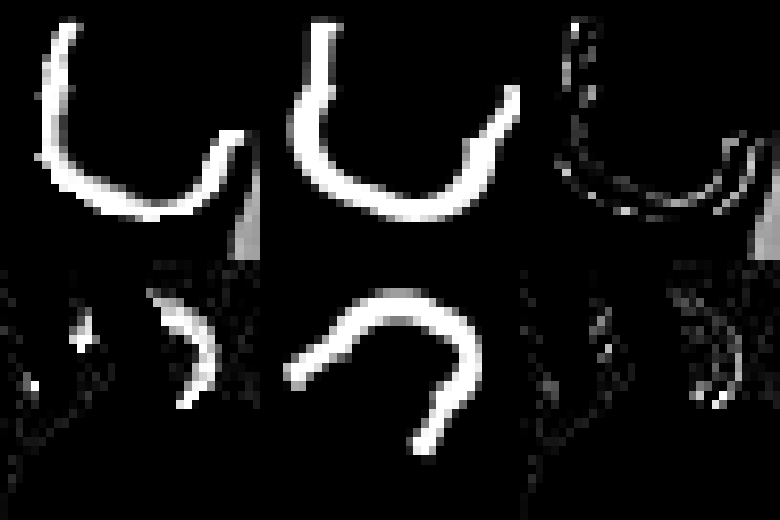

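Bore fit (0.4734, -0.2674) against axle axis (0.4732, -0.2675). Descend onto the axle, compensating for the tool's slight tilt; check halfway.

Request:
drive_tool(deltas=[[[-0.02,0,0.4,0],[0,0,0.4,0],[-0.02,0,0.4,0],[0,0,0.3,0],[0,0,0,0]]])

```text
t: 17.4
eef_pos: [0.4879, -0.2739, 0.1891]
tcp_rot: [-0.637, -3.057, 0.013]
contact_force: [-0.2, 0.2, -1.7]
opening: 0.0331
```

```bash
python3 look.py m 120 110 335 210;python3 rf.py m "(360,229,31,34)" "(136,140,34,34)" "[.4732,-.2675,.077,-.42,.28,0.02,-.02]"
```

```text
t 17.4 pos [ 0.4879 -0.2739  0.1891] F [-0.22  0.2  -1.68] open 0.0331 tilt [ 0.017  -0.0118 -0.9998]
yaw_y deg -23.55
tip [ 0.4858 -0.2745  0.0736]
[0, 1, 2, 3, 4] [ 0.4735 -0.2674  0.078  -0.4058  0.2724  0.02   -0.02  ] 22.6
   top [ 0.4735 -0.2674  0.078  -0.4058  0.2724  0.02   -0.02  ] 15.3
   scene [ 0.4732 -0.2675  0.078  -0.353   0.2439  0.02   -0.02  ] 6.4
[0, 1, 2, 3, 4, 5, 6] [ 0.4734 -0.2676  0.0774 -0.3922  0.2631  0.0566 -0.0289] 21.9
   top [ 0.4734 -0.2676  0.0774 -0.3922  0.2631  0.0566 -0.0289] 15.2
   scene [ 0.4732 -0.2677  0.0774 -0.3849  0.249   0.0566 -0.0289] 6.5
```

View pics/s_m.png

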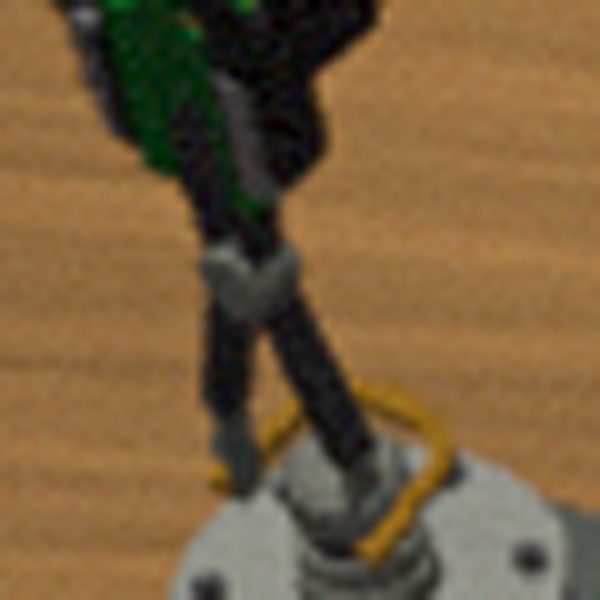

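View pics/t_m.png

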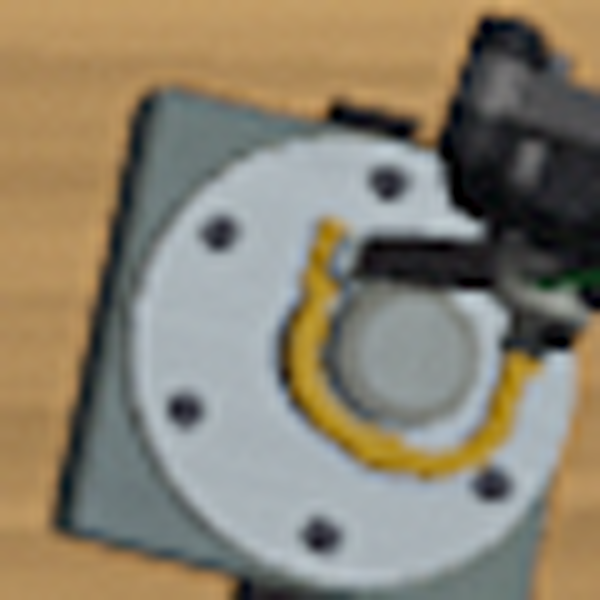

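View pics/rf_m_5.png

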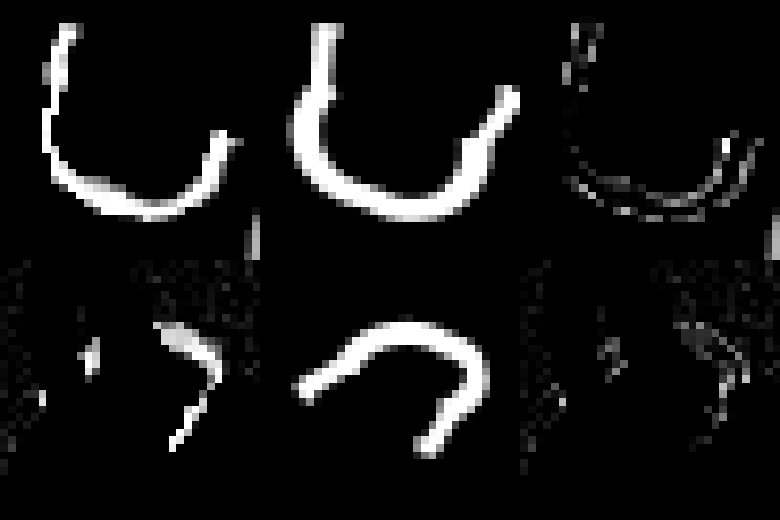

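Ring is now around the axle top with no contact force (−1.7 N is just the weight), centred within 0.3 mm. Continue the last 17 mm.

Request:
drive_tool(deltas=[[[-0.02,0,0.4,0],[0,0,0.4,0],[-0.01,0,0.4,0],[0,0,0.35,0],[0,0,0.1,0],[0,0,0,0]]])

```text
t: 18.25
eef_pos: [0.4881, -0.2742, 0.1718]
tcp_rot: [-0.637, -3.057, 0.013]
contact_force: [0.9, -0.3, -2.4]
opening: 0.0329
```

```bash
python3 look.py n 120 110 335 210;python3 rf.py n "(357,229,31,34)" "(136,140,36,36)" "[.4732,-.2675,.0605,-.41,.26,0.03,-.02]"
```

```text
t 18.25 pos [ 0.4881 -0.2742  0.1718] F [ 0.89 -0.33 -2.43] open 0.0329 tilt [ 0.0164 -0.0118 -0.9998]
yaw_y deg -23.54
tip [ 0.4859 -0.2747  0.0561]
[0, 1, 2, 3, 4] [ 0.4738 -0.2686  0.0577 -0.426   0.2791  0.03   -0.02  ] 36.3
   top [ 0.4738 -0.2686  0.0577 -0.4253  0.2798  0.03   -0.02  ] 13.9
   scene [ 0.4748 -0.2655  0.0577 -0.4392  0.0985  0.03   -0.02  ] 16.8
[0, 1, 2, 3, 4, 5, 6] [ 0.4737 -0.2688  0.0565 -0.4365  0.2786  0.0734 -0.0244] 35.8
   top [ 0.4737 -0.2689  0.0565 -0.4283  0.2791  0.0734 -0.0244] 13.4
   scene [ 0.4744 -0.2656  0.0565 -0.4977  0.0862  0.0734 -0.0244] 16.6
```

View pics/s_n.png

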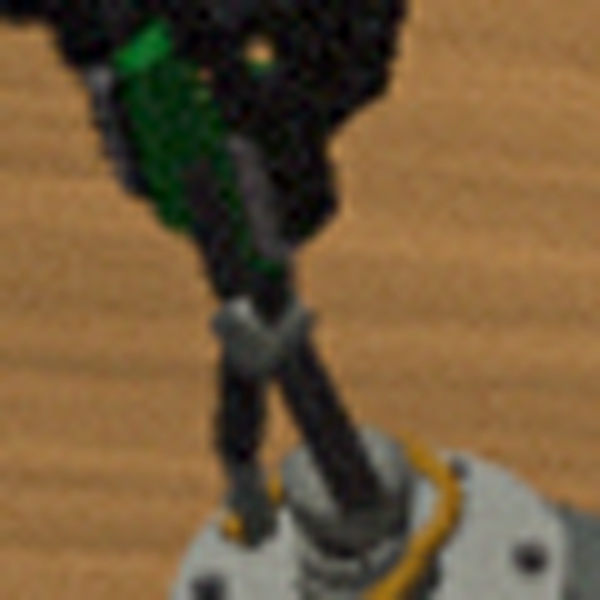

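View pics/t_n.png

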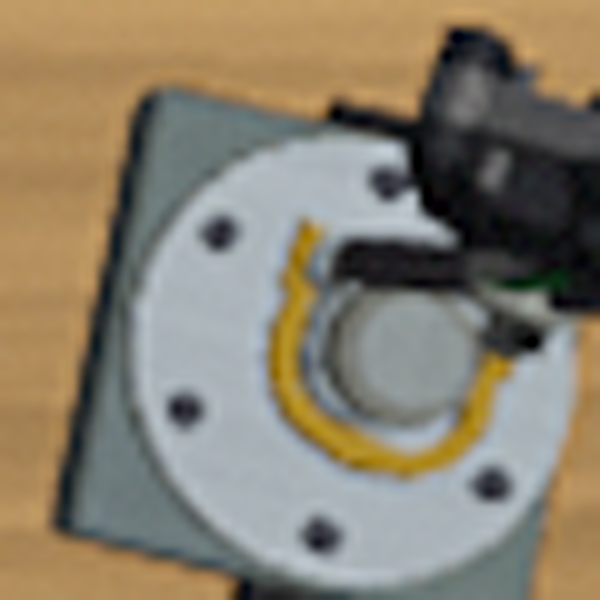

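View pics/rf_n_5.png

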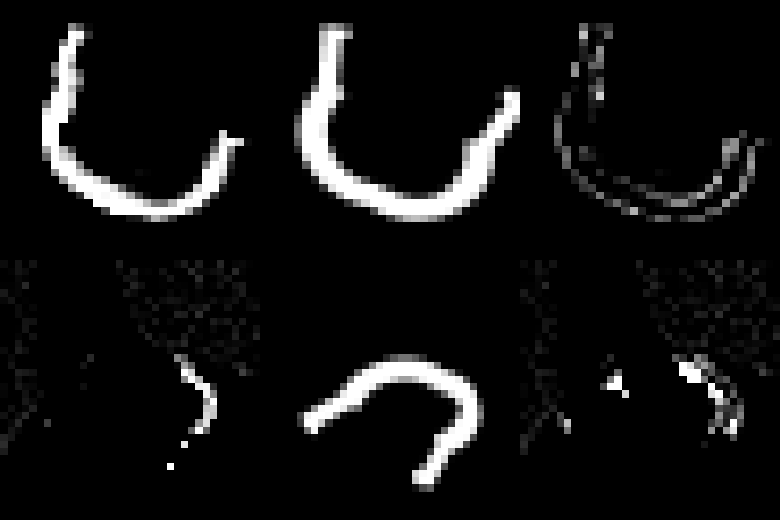

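```bash
cat > rf2.py <<'E'
import sys
from rf import *
from fit import cyl,box
H=(.4732,-.2675)
tag=sys.argv[1];z0=float(sys.argv[2])
wt=(357,229,31,34);ws=(136,140,36,36)
mt,gt=load('top',cv2.imread(f'pics/top_{tag}_raw.png'),wt)
im=cv2.imread(f'pics/scene_{tag}_raw.png');a,ra,r=data('scene',im,ws)
hub=rend('scene',[box(*H,-.26,.11,.11,0,.026),cyl(*H,.052,.026,.036)],ws)
ax=rend('scene',[cyl(*H,.0165,.036,.076),cyl(*H,.0125,.036,.08),cyl(*H,.019,.036,.046)],ws)
ratios=ra[(hub>.99)&(ax<.01)];print('hub ratio',np.percentile(ratios,[5,25,50,75,95]).round(2))
bg=np.where(hub>.5,np.percentile(ratios,60),.43)
ms=np.clip((bg-ra)/(bg-.17),0,1)
dark=(a.max(-1)<75)
k=np.ones((3,3))
gs=1-np.maximum(cv2.dilate(dark.astype(np.uint8),k),np.maximum(cv2.dilate((ax>0).astype(np.uint8),k),((hub>.01)&(hub<.99)).astype(np.uint8))).astype(float)
D=[('top',wt,mt,gt),('scene',ws,ms,gs)]
p0=[*H,z0,-.41,.27,.03,-.02]
for nm,dd,free in (('top zfix',D[:1],[0,1,3,4]),('both',D,[0,1,2,3,4]),('both+tilt',D,[0,1,2,3,4,5,6])):
    p,c=run(dd,p0,STEP,free);print(nm,p.round(4),round(c,1))
    if nm=='both': show(D,p,f'pics/rf2_{tag}.png')
E
python3 rf2.py n .0602
```

```text
hub ratio [0.38 0.93 0.94 0.95 0.98]
top zfix [ 0.4738 -0.2679  0.0602 -0.4139  0.2786  0.03   -0.02  ] 14.1
both [ 0.4739 -0.2682  0.0594 -0.4177  0.2811  0.03   -0.02  ] 16.4
both+tilt [ 0.4737 -0.2681  0.0591 -0.4244  0.2598  0.0741 -0.1199] 15.7
```

View pics/rf2_n.png

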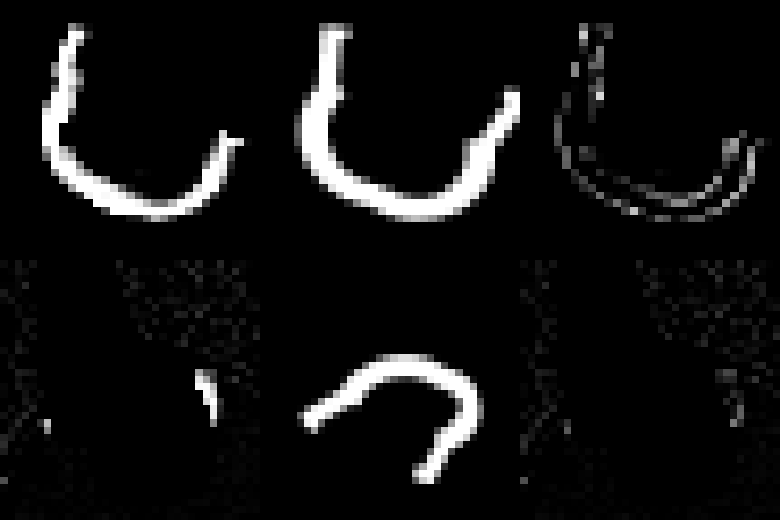

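Ring level reads 59.4–60.2 mm, centre about (+0.6, −0.5) mm off. One small centring move.

Request:
drive_tool(deltas=[[[0.06,0.02,0,0],[0,0,0,0],[0,0,0,0]]])

```text
t: 18.73
eef_pos: [0.4878, -0.2739, 0.1722]
tcp_rot: [-0.637, -3.058, 0.013]
contact_force: [0.4, -0.4, -1.8]
opening: 0.0329
```

```bash
python3 look.py p 120 110 335 210;python3 rf2.py p .0602;python3 - <<'E'
import cv2
im=cv2.imread('pics/scene_p_raw.png');c=im[148:178,138:170]
c=cv2.resize(c,None,fx=18,fy=18,interpolation=cv2.INTER_LANCZOS4);c=cv2.convertScaleAbs(c,alpha=1.6,beta=10);cv2.imwrite('pics/zp.png',c)
E
```

```text
t 18.73 pos [ 0.4878 -0.2739  0.1722] F [ 0.41 -0.36 -1.76] open 0.0329 tilt [ 0.0156 -0.0116 -0.9998]
yaw_y deg -23.54
tip [ 0.4856 -0.2744  0.0564]
hub ratio [0.34 0.92 0.94 0.95 0.97]
top zfix [ 0.4737 -0.2677  0.0602 -0.4133  0.2821  0.03   -0.02  ] 15.4
both [ 0.4737 -0.2679  0.0599 -0.4106  0.2805  0.03   -0.02  ] 17.1
both+tilt [ 0.4736 -0.268   0.0591 -0.4254  0.2736  0.0847 -0.057 ] 16.6
```

View pics/zp.png

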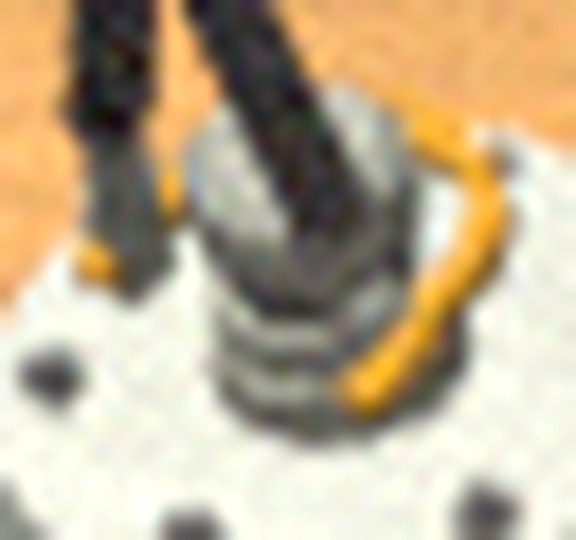

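View pics/t_p.png

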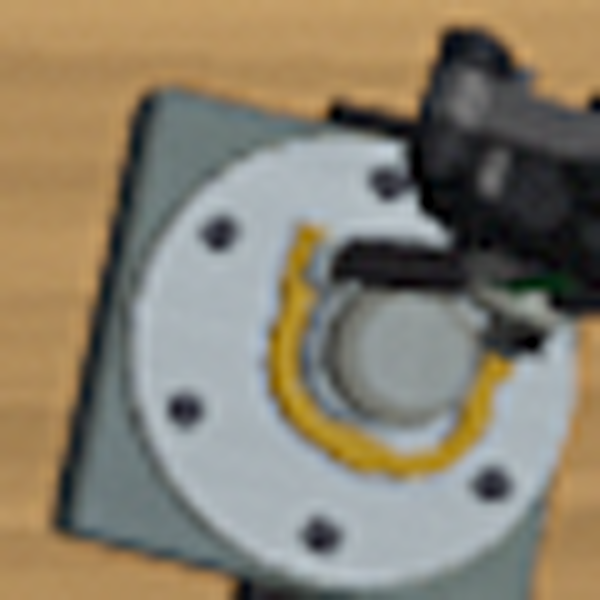

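Request:
drive_tool(deltas=[[[0.06,0.02,0,0],[0,0,0,0],[0,0,0,0]]])

```text
t: 19.2
eef_pos: [0.4873, -0.2734, 0.1722]
tcp_rot: [-0.637, -3.058, 0.013]
contact_force: [-0.1, 0.8, -1.8]
opening: 0.033
```

```bash
python3 look.py q 120 110 335 210;python3 rf2.py q .0602; python3 d.py
```

```text
t 19.2 pos [ 0.4873 -0.2734  0.1722] F [-0.14  0.79 -1.84] open 0.033 tilt [ 0.0157 -0.0116 -0.9998]
yaw_y deg -23.54
tip [ 0.4851 -0.2739  0.0564]
hub ratio [0.36 0.93 0.94 0.95 0.98]
top zfix [ 0.473  -0.2674  0.0602 -0.3943  0.2839  0.03   -0.02  ] 14.4
both [ 0.473  -0.2676  0.0596 -0.3994  0.2847  0.03   -0.02  ] 17.5
both+tilt [ 0.4727 -0.2678  0.0581 -0.4108  0.2683  0.1281 -0.0816] 16.9
t 19.3 pos [ 0.4873 -0.2734  0.1722] F [-0.31  0.37 -1.33] open 0.0327 tilt [ 0.0157 -0.0116 -0.9998]
yaw_y deg -23.54
```

Centred within about 0.3 mm at 60 mm height, no side load. Hand in.

```bash
python3 -c "
from cell import bot
print(bot.close_job())
s=bot.state();print(s['t'],s['eef_pos'],s['contact_force'],s['opening'])"
```

```text
the job is handed in; nothing more can be done
None
the job is handed in; nothing more can be done
```

The job is handed in at about 19 s of the 58 s. The pliers are at their stop with the ring held spread around the axle stub, level with the groove. I took the pliers from the stand, put the tips in the ring's gap, and squeezed to the stop at 60 N. I then lifted the ring off its post and slid it down over the axle. The paint jar, lure and tin were not approached.

**Last checks before handing in:**
- **Centring:** the camera fit put the ring bore at (0.4730, -0.2675), against the axle axis at (0.4732, -0.2675).
- **Height:** mid-thickness was 59.6–60 mm. The groove runs from 55 to 65 mm.
- **Spread:** the fit gave about 0.28 rad, a little above the nominal 0.24 and well over the 0.15 needed.
- **Contact:** the wrist read -1.3 to -1.8 N vertically and under 1 N sideways. That is about the pliers' weight, so I saw no sign of contact with the axle or hub.

**What disagreed:**
- **Tilt:** the tool was tilted about 1.1° and the moves could not correct it, so the ring sits very slightly tilted. A looser fit that let tilt vary gave an unreliable, larger tilt and a height of 58.1 mm, still within the groove.
- **Opening:** the gripper read 33 mm instead of the nominal 36 mm at the stop. I put this down to give in the fingers and did not check it.

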